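Build up a processor and its cooler on a control board

ROBOT

A 6-joint arm with a two-finger parallel gripper is mounted at the origin on the work surface. World frame = base frame: x ahead of the robot, y to its left, z up, the work surface at z = 0. Lengths are in m, angles in rad, forces in N, time in s.
With the tool pointing down it reaches from about 0.35 to 0.775 m from the base axis. Payload 7.3 kg.
Tool frame: the origin (TCP) lies on the centre line of the jaws, within the pads' length; the fingertips stand 25 mm ahead of it and the grasp point (between the pads) lies 6 mm ahead of it; z points along the fingers, y is the direction in which the jaws open and shut (so a half turn about z gives the same grasp; the last joint's range is limited). The gripper opens to 92 mm and grips with 3 to 60 N. Pads are 19 mm wide; open, the fingers measure 130 mm over their backs; the gripper's body (75 mm by 190 mm) begins 47 mm behind the grasp point.
Start: joints at [1.145, 0.342, 1.524, -0, 1.275, -0.146], TCP at [0.145, 0.505, 0.252] pointing down, gripper open.
Joint ranges: [-2.53, 2.53], [-0.77, 2.02], [0.04, 2.7], [-1, 4.14], [0.28, 2.66], [-3.11, 3.11]. Speed limits (rad/s): [2.57, 2.57, 3.14, 3.14, 3.14, 3.14].

INTERFACE

Orientations are given as [roll, pitch, yaw] about the fixed x, y, z axes, in that order (R = Rz(yaw) Ry(pitch) Rx(roll)).
In Python, from cell import telemetry, read_camera, workorder gives the robot as it stands.
- The arm moves only by the shell command python3 -m creep 'ROWS' [FORCE]. ROWS is JSON, one flat list of numbers, 5 for each row, row after row: the opening, from 0 (shut) to 1 (fully open), then the shift along the world's x, y, z in m, then the turn about the world's z in rad. A call has 1 to 12 rows; each row shifts and turns the pose as measured when the row begins; what a row does not reach is not made up. A row lasts 1/8 s, in which the tool goes at most 62.5 mm and 10.7 degrees, less where a joint would pass 70% of its speed; a pose out of reach is approached as far as the arm can. A call is refused whole if a number of a shift passes 0.0625 or a number of a turn 0.188, either way. A call with a gripper value outside its range is refused whole. The fingers move at their own pace and stop on an object; FORCE is the grip in N (left out, the last holds). Time passes only in rows, so rows that do not move let the fingers close. It gives the time, the measured TCP pose, the force and the opening at its end, in the units of the state.
- telemetry.observe(): the state, without advancing time (a new reading comes with each control period).
- read_camera(name): name is "side" or "top"; returns a dict with "image" (400x640x3 uint8, red, green, blue), "fovy" (degrees; the focal length in pixels is half the picture's height over the tangent of half this angle, whatever the lens; pixels are square), "cx", "cy" (the principal point, pixels), "distortion" ([k1, k2, p1, p2, k3] as OpenCV has them; the pictures are not rectified), "R" (3x3) and "t" (3): a world point X has camera coordinates R X + t. Camera axes: x right, y down, z forward; pixel columns grow to the right and rows downward; lengths in m; the calibration is good to about 2 mm. A picture is of the moment at which its call begins. There is no depth.
- workorder.hand_in(): hands the job in, once; it reports no verdict.
The state is a dict: "time": time; "qpos": joint angles; "qvel": joint speeds; "joint_efforts": joint torques, N m; "tool_pos": TCP position; "tool_rot": TCP orientation; "contact_force": force on the tool from outside, world axes, zero at the start; "torque": the same for the moment, N m; "opening": finger opening in m.
Only numpy, scipy, OpenCV 4.12 (cv2) and the standard library are available. Lean on these libraries where they do the work, as an engineer would, in place of code of your own. Each camera call takes 0.05 s, during which the arm holds its last target.

TASK

Open the small clear-lidded case until its lid stays back by itself, lift out the processor and lay it flat in the socket in the middle of the control board. Then build the cooler on top of it, in this order: the heat sink, the fan, and last the finger guard, each set down gently (not dropped), centred, with its edges in line with the one below, ready for the screws. Leave the lid open, and leave the roll of tape and the screwdriver where they lie.

Things in the scene. Friction and masses are not known exactly. Their poses are not given: they have to be found in the camera images.
- case: Low black case, fixed, 110 x 110 mm, clear lid, 31 mm high shut. Origin: centre of underside; z up, x towards the hinge (away from the robot), y along it. Tray rim 9 mm high, floor 6. The processor lies on a grey island, top 9 mm high, at its centre (within 2 mm), square with the case; ribs at its x sides, 12 mm high, corner nubs 11. Middle 30 mm of its y sides free: grasp it across y, clear of the open lid.
- lid (a joint): Lid angle, rad: 0 shut (the start), 1.95 fully back at its stop. Hinge line along case y at case x = +55, z = 9 mm. Light (60 g), no latch or spring: falls shut below about 1.3, falls back and stays open beyond about 1.4. Open, it leans back to about 65 mm behind the hinge line and 135 mm above the bench.
- lid_tab (a point): Grip point on the black lift tab in the middle of the lid's front edge. Tab: 14 mm wide (along the hinge), 8 mm thick, sticking 27 mm straight out of the lid's front wall; the point is on its centre line, 16 mm out. Shut: at case x = -71, y = 0, z = 20 mm; it swings with the lid. Pinched across its 14 mm width, it can turn between the fingers.
- cpu_center (a point): Centre (half-way up) of the processor: flat square 40 x 40 x 7 mm, 45 g, green carrier 2.8 mm thick with a bright metal heat spreader 34 mm square on top. Starts inside the case, seen through the clear lid. z up, x and y square with its edges. Any side may face front in the socket.
- sink_center (a point): Centre (half-way up) of the heat sink: bare aluminium block with upright fins, 50 x 50 x 25 mm high, about 100 g, standing on the bench fins up. z up, x and y square with its edges; any side may face front.
- fan_center (a point): Centre (half-way up) of the fan: black square frame with seven blades and a hub, 50 x 50 x 15 mm high, about 45 g, lying flat on the bench, right side up. z up, x and y square with its edges; any side may face front.
- guard_center (a point): Centre (half-way up) of the finger guard: flat steel square with wire rings across its round opening, 50 x 50 x 6 mm high, about 25 g, lying flat on the bench. z up, x and y square with its edges; any side may face front.
- socket (a point): Centre of the flat bed of the black socket on the green control board (160 x 140 mm, fixed, its top 10 mm above the bench). Bed 13 mm above the bench. Ribs on the x sides and corner nubs, 3.5 mm above the bed, leave a 48 x 48 mm opening; the middle 33 mm of the y sides is free for fingers. Connectors 10 mm above the board stand at its x edges, 58 mm off. z up, x and y square with the board.
- tape: Bystander: roll of green tape lying flat, 68 mm across, 30 mm high. Origin: centre of its underside.
- screwdriver: Bystander: screwdriver 150 mm long, lying on the bench beyond the work. Origin: under its middle.
There are look-alikes about, which are no part of the job. Leave any orange look-alike of the part that bears sink_center alone.

How it is judged:
On the way, in this order (a step that is already met when the one before it is completed fails the run):
1. the case's lid is pushed past its balance point and stays open (value of joint lid above 1.8 rad and contact force between the fingers and lid below 0.05 N), for 0.2 s.
2. the processor lies flat in the socket between its ribs, let go (horizontal distance between cpu_center and socket below 0.007 m and z of cpu_center in the frame of socket between 0.002 and 0.005 m and angle between cpu_center's own z axis and vertical below 0.06 rad and (angle between the x axis of cpu_center and the x axis of socket, either way round below 0.2 rad or angle between the x axis of cpu_center and the x axis of socket, either way round above 1.37 rad) and linear speed of cpu below 0.02 m/s and contact force between the fingers and cpu below 0.05 N), for 0.2 s.
3. the heat sink stands squarely on the seated processor, let go (horizontal distance between sink_center and cpu_center below 0.008 m and z of sink_center in the frame of cpu_center between 0.014 and 0.018 m and angle between sink_center's own z axis and vertical below 0.06 rad and (angle between the x axis of sink_center and the x axis of cpu_center, either way round below 0.2 rad or angle between the x axis of sink_center and the x axis of cpu_center, either way round above 1.37 rad) and linear speed of sink below 0.02 m/s and contact force between the fingers and sink below 0.05 N), for 0.2 s.
4. the fan lies squarely on the heat sink, let go (horizontal distance between fan_center and sink_center below 0.008 m and z of fan_center in the frame of sink_center between 0.018 and 0.022 m and angle between fan_center's own z axis and vertical below 0.06 rad and (angle between the x axis of fan_center and the x axis of sink_center, either way round below 0.2 rad or angle between the x axis of fan_center and the x axis of sink_center, either way round above 1.37 rad) and linear speed of fan below 0.02 m/s and contact force between the fingers and fan below 0.05 N), for 0.2 s.
5. the finger guard lies squarely on the fan, let go (horizontal distance between guard_center and fan_center below 0.008 m and z of guard_center in the frame of fan_center between 0.0085 and 0.0125 m and angle between guard_center's own z axis and vertical below 0.06 rad and (angle between the x axis of guard_center and the x axis of fan_center, either way round below 0.2 rad or angle between the x axis of guard_center and the x axis of fan_center, either way round above 1.37 rad) and linear speed of guard below 0.02 m/s and contact force between the fingers and guard below 0.05 N), for 0.2 s.
At the end, for the whole second after the job is handed in: Lid open beyond 1.8 rad. Processor flat in the socket, within 7 mm of its centre; heat sink, fan, guard stacked on it in this order, each within 8 mm of the centre of the one below, within 2 mm of its resting height, level, edges in line within 0.2 rad; all let go and at rest (all of step 2 and all of step 3 and all of step 4 and all of step 5 and value of joint lid above 1.8 rad); the robot touches nothing.
It fails at once if one of the four parts is dropped or thrown (faster than 0.5 m/s while touching nothing: a fall of some 13 mm) ((contact force between cpu and anything else below 0.005 N and linear speed of cpu above 0.5 m/s) or (contact force between sink and anything else below 0.005 N and linear speed of sink above 0.5 m/s) or (contact force between fan and anything else below 0.005 N and linear speed of fan above 0.5 m/s) or (contact force between guard and anything else below 0.005 N and linear speed of guard above 0.5 m/s)).
It fails at once if the roll of tape is pushed aside by more than 25 mm (distance of tape from where it was at the start of the episode above 0.025 m).
It fails at once if the screwdriver is pushed aside by more than 25 mm (distance of screwdriver from where it was at the start of the episode above 0.025 m).
It also fails if it takes over 136 s, if anything falls off the work surface, if the arm or the gripper's body presses on something with over 40 N, if the wrist force passes 120 N, or if a joint passes its speed limit or range.

## Working session

There is one attempt and no reset: what is moved stays moved. The work goes in short steps, Python scripts to look and compute and a shell command to move; the robot and the scene stay as the last step left them, time stands still between calls to the robot, and variables do not carry over. Pictures are saved under pics/ and viewed, and the job is handed in when it is done.

```bash
mkdir -p pics; ls; cat > h.py <<'E'
import numpy as np, cv2
from cell import telemetry, read_camera, workorder
def cam(n):
    c=read_camera(n); f=200/np.tan(np.radians(c["fovy"])/2)
    c["K"]=np.array([[f,0,c["cx"]],[0,f,c["cy"]],[0,0,1]]); c["D"]=np.array(c["distortion"],float)
    c["R"]=np.array(c["R"]);c["t"]=np.array(c["t"]); return c
def ray(c,uv,z):
    uv=np.asarray(uv,float).reshape(-1,1,2)
    n=cv2.undistortPoints(uv,c["K"],c["D"]).reshape(-1,2)
    d=np.c_[n,np.ones(len(n))]@c["R"]; o=-c["R"].T@c["t"]
    return o+d*((z-o[2])/d[:,2])[:,None]
def proj(c,X):
    return cv2.projectPoints(np.asarray(X,float).reshape(-1,1,3),cv2.Rodrigues(c["R"])[0],c["t"],c["K"],c["D"])[0].reshape(-1,2)
def save(c,name,box=None,s=1):
    im=c["image"][:,:,::-1]
    if box: im=im[box[1]:box[3],box[0]:box[2]]
    if s!=1: im=cv2.resize(im,None,fx=s,fy=s,interpolation=cv2.INTER_CUBIC)
    cv2.imwrite("pics/"+name+".png",im)
E
python3 - <<'E'
from h import *
for n in("top","side"):
    c=cam(n); save(c,n+"0"); print(n,c["fovy"],c["D"],-c["R"].T@c["t"],c["R"])
print(telemetry.observe())
E
```

```text
pics
top 45.14813015827392 [-0.04661488  0.          0.          0.          0.        ] [0.48229236 0.05361914 1.10745166] [[-1.64869476e-02 -9.99862792e-01 -1.60570379e-03]
 [-9.91787746e-01  1.65574573e-02 -1.26818440e-01]
 [ 1.26827626e-01 -4.98331625e-04 -9.91924647e-01]]
side 55.98387329513676 [-0.05499604  0.          0.          0.          0.        ] [ 0.59443003 -0.64195722  0.84112386] [[ 0.99568253 -0.0908687  -0.01895195]
 [-0.08124439 -0.75436481 -0.65140854]
 [ 0.04489596  0.65013584 -0.75849044]]
{'time': 0.1, 'qpos': array([ 1.14503647e+00,  3.42630217e-01,  1.52494113e+00,  7.31860045e-06,
        1.27544019e+00, -1.45997875e-01]), 'qvel': array([-0.00146963, -0.00279962, -0.00180066, -0.00032543, -0.00130797,
       -0.00109309]), 'joint_efforts': array([ 1.54007334e-04, -4.32015359e+01, -2.44688988e+01,  7.18233478e-02,
        5.27624774e-02, -2.94422910e-05]), 'tool_pos': array([0.14479606, 0.50427349, 0.25111945]), 'tool_rot': array([-3.14018988e+00, -2.13343878e-04,  2.86182839e+00]), 'contact_force': array([ 0.31656188, -0.33046187,  0.28060516]), 'torque': array([-0.03250748, -0.01315936, -0.04149574]), 'opening': 0.09174279726514462}
```

View pics/top0.png

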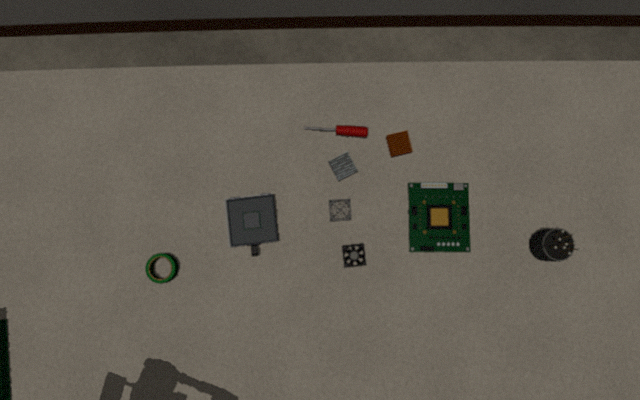

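View pics/side0.png

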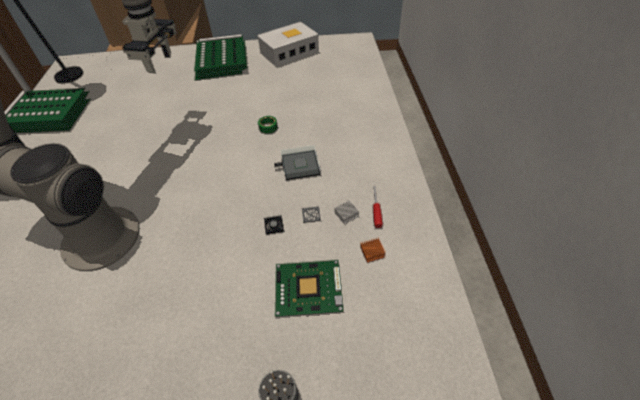

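The top view shows the case at (252,220) with its tab at (255,250) and the board at (438,217). The fan is at (354,255), the guard at (340,210), the tape at (162,267) and the screwdriver at (345,130). Two parts could be the heat sink: the grey finned block at (343,166) and the orange block at (399,144). The bare aluminium one fits, and the orange one is the look-alike to leave alone. I'll confirm in an enlarged crop.

```bash
python3 - <<'E'
from h import *
c=cam("top"); save(c,"t1",(300,120,480,270),4); save(c,"t2",(215,180,295,265),7)
s=cam("side"); save(s,"s1",(255,135,395,325),3)
E
```

```text
(no output)
```

View pics/t1.png

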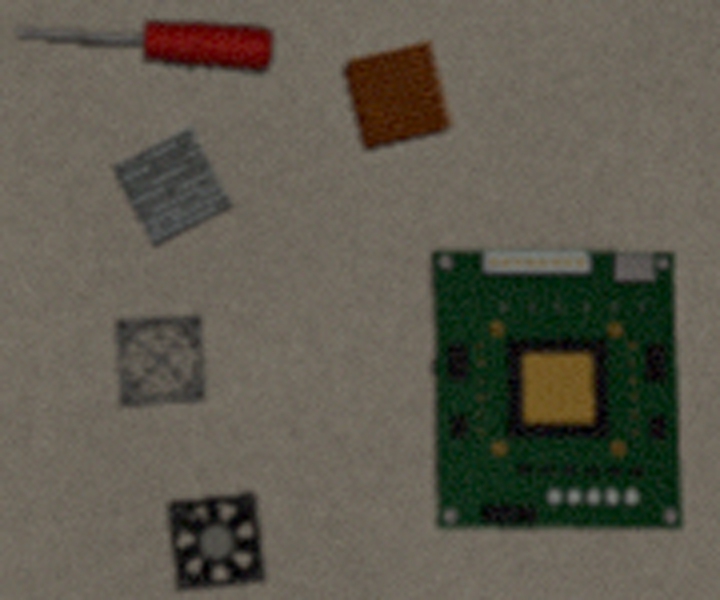

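View pics/t2.png

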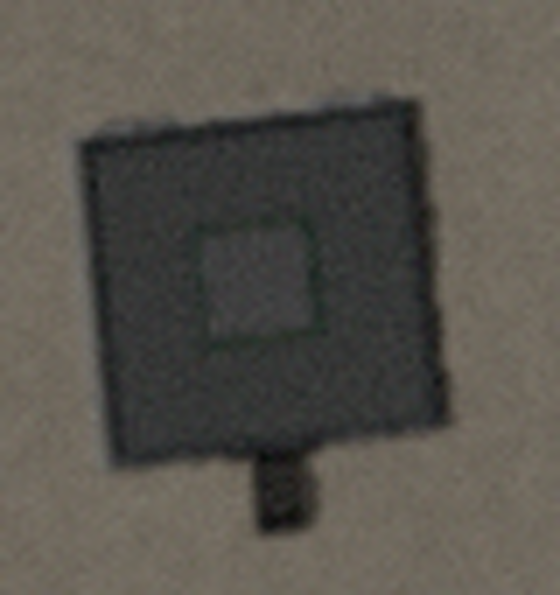

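View pics/s1.png

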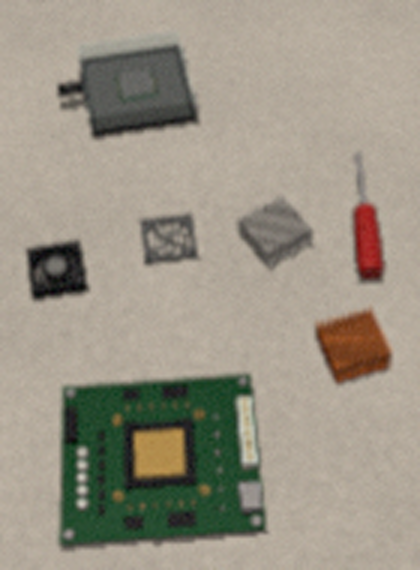

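The crops confirm it: the aluminium finned block at top (343,166) is the heat sink and the orange one at (399,144) stays. In the case, the processor shows at (252,219) through the lid. Next I'll measure everything.

```bash
cat >> h.py <<'E'
def avg(n,k=6):
    c=cam(n); a=c["image"].astype(float)
    for _ in range(k-1): a+=cam(n)["image"]
    c["image"]=np.clip(a/k,0,255).astype(np.uint8); return c
def rect(c,mask,z,s=4):
    # mask at s-times enlarged; largest contour -> plane z -> min area rect
    cs,_=cv2.findContours(mask.astype(np.uint8),cv2.RETR_EXTERNAL,cv2.CHAIN_APPROX_NONE)
    return max(cs,key=cv2.contourArea).reshape(-1,2)
def roi(c,box,s=4):
    x0,y0,x1,y1=box
    return cv2.resize(c["image"][y0:y1,x0:x1],None,fx=s,fy=s,interpolation=cv2.INTER_CUBIC)
def fit(c,box,mask,z,s=4):
    k=rect(c,mask,z,s); uv=(k+0.5)/s-0.5+np.array(box[:2])
    P=ray(c,uv,z)[:,:2].astype(np.float32)*1000
    (cx,cy),(w,h),a=cv2.minAreaRect(P)
    a=(a+45)%90-45
    return np.round([cx,cy,w,h,a],1)
E
cat > m.py <<'E'
from h import *
c=avg("top"); np.save("top.npy",c["image"])
def bgmask(box,th):
    r=cv2.GaussianBlur(roi(c,box),(0,0),2).astype(float)
    b=np.median(np.r_[r[:6].reshape(-1,3),r[-6:].reshape(-1,3)],0)
    m=(np.abs(r-b).sum(2)>th).astype(np.uint8)
    return cv2.morphologyEx(m,cv2.MORPH_CLOSE,np.ones((13,13)))
for nm,box,z,th in [("sink",(322,145,364,188),.025,50),("fan",(335,237,374,273),.015,70),("guard",(322,193,358,228),.006,50),("orange",(380,125,420,163),.025,60),("case31",(218,185,290,262),.031,70),("tape",(138,244,188,290),.03,60)]:
    for t in (th*.7,th):
        m=bgmask(box,t)
        if nm=="case31": m=cv2.morphologyEx(m,cv2.MORPH_OPEN,np.ones((61,61)))
        print(nm,fit(c,box,m,z))
box=(415,195,465,240);r=cv2.GaussianBlur(roi(c,box),(0,0),2).astype(int)
print("bed",fit(c,box,(r[:,:,0]-r[:,:,2])>60,.013), "")
box=(395,170,485,265);r=cv2.GaussianBlur(roi(c,box),(0,0),2).astype(int)
m=((r[:,:,1]-r[:,:,0])>12).astype(np.uint8)
print("board",fit(c,box,cv2.morphologyEx(m,cv2.MORPH_CLOSE,np.ones((31,31))),.010))
box=(225,195,280,245);r=cv2.GaussianBlur(roi(c,box),(0,0),2).astype(int)
m=((r[:,:,1]-r[:,:,0])>4).astype(np.uint8)
m=cv2.morphologyEx(m,cv2.MORPH_OPEN,np.ones((3,3)));cv2.imwrite("pics/m.png",m*255)
print("cpu",fit(c,box,cv2.morphologyEx(m,cv2.MORPH_CLOSE,np.ones((31,31))),.012))
box=(245,240,267,262);m=bgmask((240,244,270,262),60);print("tab",fit(c,(240,244,270,262),m,.02))
E
python3 m.py
```

```text
sink [686.4  12.   55.   54.3  26.2]
sink [686.4  12.   53.7  52.8  26.5]
fan [485.3  -8.9  53.8  53.6   5.5]
fan [485.4  -8.9  52.4  52.5   5.7]
guard [589.2  20.2  53.4  52.4   2.5]
guard [589.2  20.2  52.4  51.    2.2]
orange [ 737.7 -118.3   56.7   56.6   12.6]
orange [ 737.6 -118.2   55.8   55.3   12.5]
case31 [565.3 216.6 115.4 114.8   4.4]
case31 [565.3 217.1 112.8 113.1   3.6]
tape [463.6 418.8  70.6  80.1   1.5]
tape [463.6 418.8  69.5  79.    1.5]
bed [ 569.  -206.7   37.6   37.3   -1. ] 
board [ 568.8 -206.4  137.8  157.    -1. ]
cpu [568.4 222.3  42.9  43.    5.8]
tab [500.3 224.4  46.9  28.   -0.9]
```

```bash
python3 - <<'E'
import cv2,numpy as np
a=np.load("top.npy");print(a.shape)
E
```

```text
(400, 640, 3)
```

```bash
python3 - <<'E'
from h import *
s=avg("side"); c=cam("top")
save(s,"s2",(268,140,328,190),10)
k=np.array([[90,140],[415,105],[445,425],[115,465]])/7+[215,180]-.5
for z in(.009,.031): P=ray(c,k,z)*1000; print(z,P[:,:2].round(1).tolist(),P.mean(0).round(1))
k=np.array([[255,462],[312,462],[312,532],[260,532]])/7+[215,180]-.5
P=ray(c,k,.024)*1000; print("tab",P[:,:2].round(1).tolist())
def bgmask(box,th):
    r=cv2.GaussianBlur(roi(s,box),(0,0),2).astype(float)
    b=np.median(np.r_[r[:6].reshape(-1,3),r[-6:].reshape(-1,3)],0)
    m=(np.abs(r-b).sum(2)>th).astype(np.uint8)
    return cv2.morphologyEx(m,cv2.MORPH_CLOSE,np.ones((13,13)))
print("guard",fit(s,(295,200,328,230),bgmask((295,200,328,230),50),.006))
print("fan",fit(s,(258,209,291,240),bgmask((258,209,291,240),60),.0075))
print("sink",fit(s,(327,196,364,230),bgmask((327,196,364,230),50),.0125))
box=(285,265,335,310);r=cv2.GaussianBlur(roi(s,box),(0,0),2).astype(int)
print("bed",fit(s,box,(r[:,:,0]-r[:,:,2])>60,.013))
# project top estimates to side
for n,p in dict(sink=(.6864,.012,.025),fan=(.4853,-.0089,.015),guard=(.5892,.0202,.006),cpu=(.5684,.2223,.014)).items(): print(n,proj(s,p).round(1))
E
```

```text
0.009 [[616.7, 278.5], [626.5, 171.3], [521.4, 161.9], [510.1, 269.4]] [568.7 220.3   9. ]
0.031 [[614.0, 274.0], [623.6, 168.9], [520.6, 159.7], [509.5, 265.1]] [566.9 216.9  31. ]
tab [[510.0, 221.4], [509.7, 203.1], [487.4, 203.1], [487.7, 219.8]]
guard [591.7  15.6  53.8  60.5   2.4]
fan [486.6 -10.8  55.7  68.1   6.1]
sink [691.4   7.3  65.   69.9  29.1]
bed [ 570.1 -207.9   40.8   39.9   -2.3]
sink [[344.5 208.2]]
fan [[272.7 222.4]]
guard [[309.9 213. ]]
cpu [[299.3 162. ]]
```

View pics/s2.png

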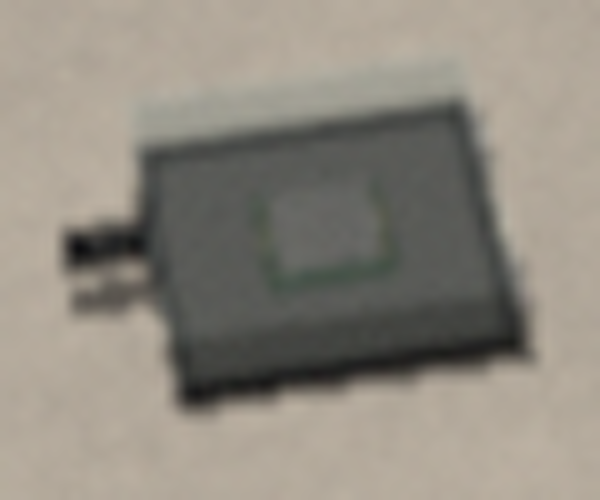

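```bash
python3 -m creep '[0.4,0.044,-0.0365,-0.01,0.046, 0.4,0.044,-0.0365,-0.01,0.046, 0.4,0.044,-0.0365,-0.01,0.046, 0.4,0.044,-0.0365,-0.01,0.046, 0.4,0.044,-0.0365,-0.01,0.046, 0.4,0.044,-0.0365,-0.01,0.046, 0.4,0.044,-0.0365,-0.01,0.046, 0.4,0.044,-0.0365,-0.01,0.046, 0.4,0,0,0,0]' 20
```

```text
time: 1.98
tool_pos: [0.5069, 0.2032, 0.1703]
tool_rot: [3.136, 0.004, -3.037]
contact_force: [-0.7, 1.0, -0.7]
opening: 0.0365
```

```bash
python3 -m creep '[0.4,-0.010,0.0093,-0.035,-0.014, 0.4,0,0,-0.035,0, 0.4,0,0,0,0, 0.4,0,0,0,0]'; python3 - <<'E'
from h import *
c=cam("side");save(c,"s3",(240,60,340,200),5)
c=cam("top");save(c,"t3",(215,180,315,280),6)
E
```

```text
time: 2.48
tool_pos: [0.496, 0.2145, 0.101]
tool_rot: [3.135, 0.006, -3.053]
contact_force: [0.3, 0.3, 1.1]
opening: 0.0369
```

View pics/s3.png

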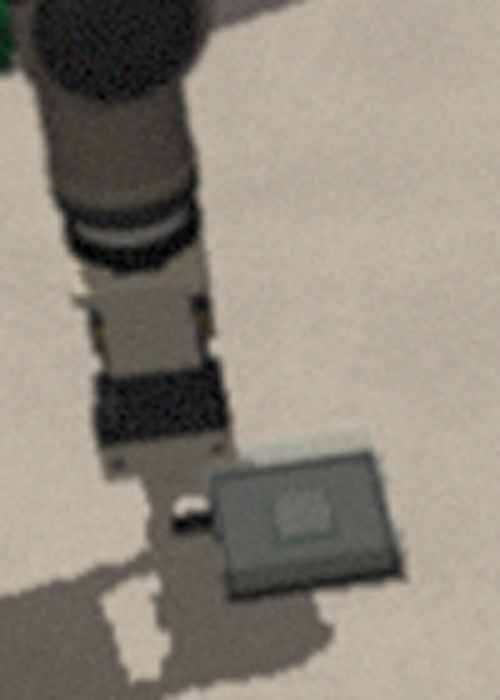

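View pics/t3.png

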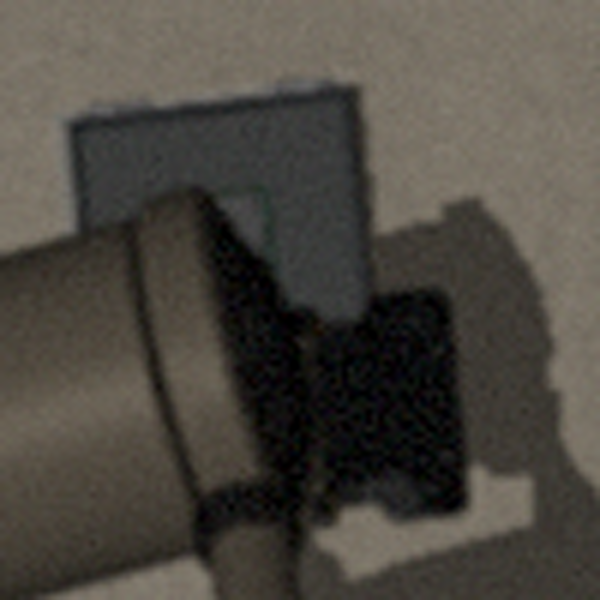

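```bash
python3 -m creep '[0.4,0.001,-0.0015,-0.03,0, 0.4,0,0,-0.026,0, 0.4,0,0,-0.008,0, 0.4,0,0,0,0]' 10; python3 -m creep '[0.0,0,0,0,0, 0,0,0,0,0, 0,0,0,0,0, 0,0,0,0,0, 0,0,0,0,0]' 10;  python3 - <<'E'
from h import *
c=cam("side");save(c,"s4",(240,60,340,200),5)
E
```

```text
time: 3.08
tool_pos: [0.5005, 0.2142, 0.0413]
tool_rot: [3.133, 0.017, -3.053]
contact_force: [-0.3, -0.5, 0.4]
opening: 0.0367
time: 3.7
tool_pos: [0.502, 0.2147, 0.0443]
tool_rot: [3.132, 0.022, -3.053]
contact_force: [0.9, 1.0, -0.9]
opening: 0.0141
```

View pics/s4.png

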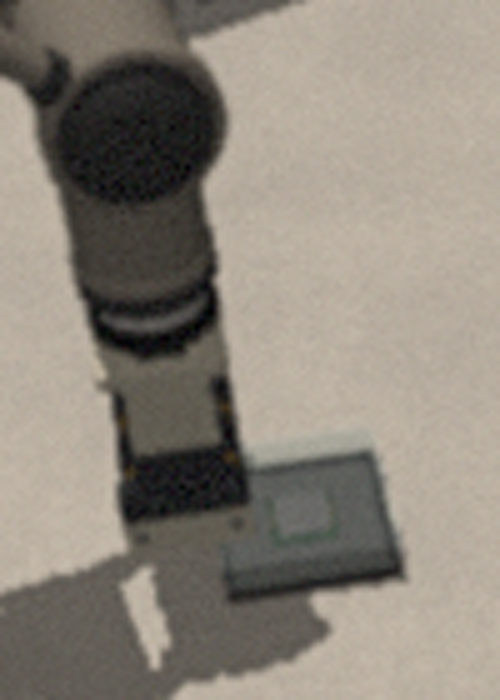

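```bash
python3 -m creep '[0.3,0,0,0,0, 0.3,-0.006,-0.001,-0.009,0, 0.3,0,0,0,0]' 10; python3 -m creep '[0.3,0,0,0,0]'; python3 -m creep '[0.3,0,0,0,0]'
```

```text
time: 4.12
tool_pos: [0.4953, 0.2135, 0.0344]
tool_rot: [3.132, 0.021, -3.053]
contact_force: [-0.5, 0.0, 0.6]
opening: 0.0275
time: 4.25
tool_pos: [0.4952, 0.2135, 0.0342]
tool_rot: [3.132, 0.021, -3.053]
contact_force: [-0.4, 0.9, 0.1]
opening: 0.0279
time: 4.38
tool_pos: [0.4953, 0.2135, 0.0343]
tool_rot: [3.132, 0.021, -3.053]
contact_force: [-0.2, 0.2, 0.4]
opening: 0.0272
```

```bash
python3 -m creep '[0,0,0,0,0, 0,0,0,0,0, 0,0,0,0,0]' 15; python3 -m creep '[0,0.002,0.0002,0.0108,0, 0,0.002,0.0002,0.0108,0, 0,0.004,0.0004,0.0104,0, 0,0.004,0.0004,0.0104,0, 0,0.0055,0.0005,0.0096,0, 0,0.0055,0.0005,0.0096,0]'
```

```text
time: 4.75
tool_pos: [0.4954, 0.2141, 0.0345]
tool_rot: [3.131, 0.022, -3.053]
contact_force: [0.1, 1.0, -0.1]
opening: 0.0141
time: 5.5
tool_pos: [0.5202, 0.2166, 0.1005]
tool_rot: [3.131, 0.023, -3.053]
contact_force: [4.4, 2.2, -4.5]
opening: 0.0139
```

```bash
python3 -m creep '[0,0.0074,0.0006,0.008,0, 0,0.008,0.0007,0.0073,0, 0,0.0087,0.0008,0.0066,0, 0,0.0093,0.0008,0.0058,0]'
```

```text
time: 6.0
tool_pos: [0.5538, 0.2201, 0.1305]
tool_rot: [3.13, 0.018, -3.053]
contact_force: [-3.7, 1.7, 2.8]
opening: 0.0141
```

```bash
python3 -m creep '[0,0.0096,0.0009,0.0055,0, 0,0.010,0.0009,0.0045,0, 0,0.0104,0.0009,0.0036,0, 0,0.0107,0.001,0.0026,0, 0,0.0109,0.001,0.0017,0, 0,0.011,0.001,0.0008,0]'
```

```text
time: 6.75
tool_pos: [0.6227, 0.2274, 0.1507]
tool_rot: [3.128, 0.023, -3.053]
contact_force: [-1.9, 3.0, -2.2]
opening: 0.014
```

```bash
python3 -m creep '[0,0.011,0.001,-0.0005,0, 0,0.0109,0.001,-0.0015,0, 0,0.0107,0.001,-0.003,0, 0,0.004,0.0003,-0.001,0]'; python3 -m creep '[0.45,0,0,0,0, 0.45,0,0,0,0,0.45,0,0,0,0,0.45,0,0,0,0]'; python3 -m creep '[0.45,0,0,0.03,0, 0.45,0,0,0.04,0,0.45,0,0,0.04,0, 0.45,0,0,0,0]';python3 - <<'E'
from h import *
c=cam("side");save(c,"s5",(200,30,400,230),3)
E
```

```text
time: 7.25
tool_pos: [0.664, 0.2317, 0.1442]
tool_rot: [3.127, 0.027, -3.054]
contact_force: [-0.4, 3.1, -1.6]
opening: 0.0137
time: 7.75
tool_pos: [0.6647, 0.2299, 0.1442]
tool_rot: [3.129, 0.028, -3.055]
contact_force: [-1.1, -0.3, 1.1]
opening: 0.0412
time: 8.25
tool_pos: [0.6637, 0.2292, 0.2574]
tool_rot: [3.13, 0.028, -3.055]
contact_force: [0.2, -0.3, -0.6]
opening: 0.0411
```

View pics/s5.png

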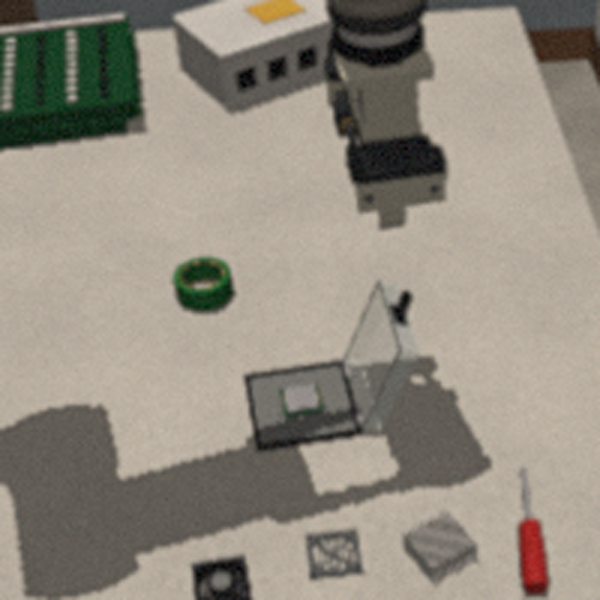

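The side view shows the lid leaning back by itself, with its tab at about (335,130), and the processor clear at (300,163). I'll move aside and measure it in the top view.

```bash
python3 -m creep '[0.65,-0.025,-0.03,0,0, 0.65,-0.025,-0.03,0,0, 0.65,-0.025,-0.03,0,0, 0.65,-0.025,-0.03,0,0, 0.65,-0.025,-0.03,0,0, 0.65,-0.025,-0.03,0,0, 0.65,-0.025,-0.03,0,0, 0.65,-0.025,-0.03,0,0, 0.65,0,0,0,0]'
cat > m2.py <<'E'
from h import *
c=avg("top"); s=avg("side"); save(c,"t5",(205,170,305,270),6)
def blob(cc,box,z,nm,fn):
    r=cv2.GaussianBlur(roi(cc,box),(0,0),1.5).astype(int)
    m=cv2.morphologyEx(fn(r).astype(np.uint8),cv2.MORPH_CLOSE,np.ones((15,15)))
    print(nm,fit(cc,box,m,z))
b=(232,200,272,240)
for t in(90,110,130): blob(c,b,.016,"spreader top",lambda r:r.sum(2)/3>t)
blob(c,b,.012,"carrier top",lambda r:r[:,:,1]-r[:,:,0]>8)
r=roi(c,b);print("centre",r[80,80],r[40,10])
E
python3 m2.py
```

```text
time: 9.43
tool_pos: [0.4489, -0.0175, 0.2408]
tool_rot: [3.13, 0.001, -3.054]
contact_force: [0.7, 0.2, 0.2]
opening: 0.0593
spreader top [568.4 222.6  33.7  33.1   5.9]
spreader top [565.2 222.3  23.6  28.6   3.7]Traceback (most recent call last):
  File "m2.py", line 8, in <module>
    for t in(90,110,130): blob(c,b,.016,"spreader top",lambda r:r.sum(2)/3>t)
                          ~~~~^^^^^^^^^^^^^^^^^^^^^^^^^^^^^^^^^^^^^^^^^^^^^^^
  File "m2.py", line 6, in blob
    print(nm,fit(cc,box,m,z))
             ~~~^^^^^^^^^^^^
  File "h.py", line 31, in fit
    k=rect(c,mask,z,s); uv=(k+0.5)/s-0.5+np.array(box[:2])
  File "h.py", line 26, in rect
    return max(cs,key=cv2.contourArea).reshape(-1,2)
           ~~~^^^^^^^^^^^^^^^^^^^^^^^^
ValueError: max() iterable argument is empty
```

View pics/t5.png

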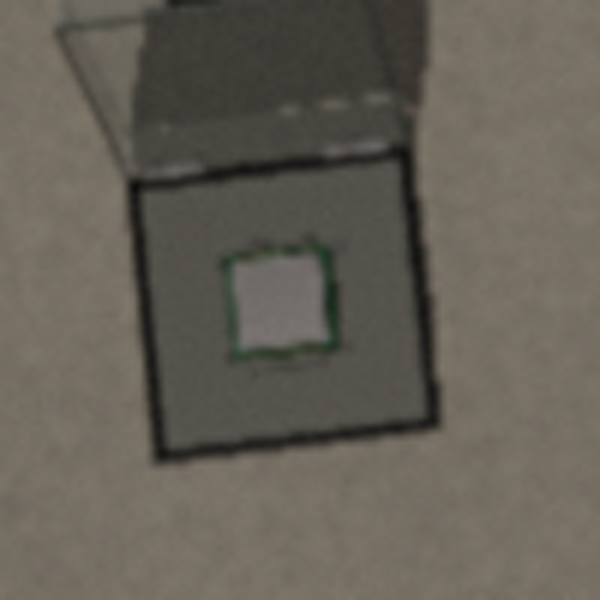

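```bash
python3 - <<'E'
from h import *
s=avg("side");b=(280,145,320,180)
r=cv2.GaussianBlur(roi(s,b),(0,0),1.5).astype(int);print(r[70,80],r[70,30])
save(s,"s6",b,10)
g=r.sum(2)/3
for t in (105,120,135):
    try: print(fit(s,b,g>t,.016))
    except Exception as e: print(t,"none")
E
```

```text
[156 149 145] [122 119 112]
[570.1 210.9  95.3  93.4   6.5]
[566.5 225.6 158.7 131.4  -4.4]
[566.5 225.6 158.7 131.4  -4.4]
```

View pics/s6.png

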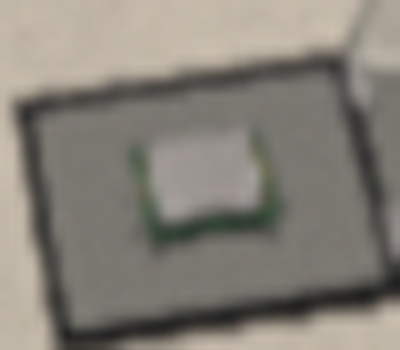

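```bash
python3 - <<'E'
from h import *
s=cam("side")
P=ray(s,np.array([[148,137],[248,128],[265,205],[163,220]])/10+[280,145]-.5,.016)*1000
print(P.round(1),P.mean(0).round(1))
t=telemetry.observe();print(t["tool_pos"],t["tool_rot"])
E
```

```text
[[553.3 239.2  16. ]
 [585.2 239.8  16. ]
 [588.8 204.2  16. ]
 [556.7 201.1  16. ]] [571.  221.1  16. ]
[ 0.45090508 -0.01629267  0.24181454] [ 3.13042478  0.00366737 -3.05154813]
```

```bash
python3 -m creep '[0.65,0.019,0.038,-0.015,0, 0.65,0.019,0.038,-0.015,0, 0.65,0.019,0.038,-0.015,0, 0.65,0.019,0.038,-0.015,0, 0.65,0.019,0.038,-0.015,0, 0.65,0.019,0.038,-0.015,0, 0.65,0,0,0,0,0.65,0,0,0,0]'
```

```text
time: 11.38
tool_pos: [0.5684, 0.2176, 0.1488]
tool_rot: [3.133, 0.006, -3.055]
contact_force: [-0.0, 0.2, 0.4]
opening: 0.0599
```

```bash
python3 -m creep '[0.65,0.001,0.004,-0.03,0.008, 0.65,0,0,-0.03,0, 0.65,0,0,-0.025,0, 0.65,0,0,0,0, 0.65,0,0,0,0]'
```

```text
time: 12.0
tool_pos: [0.5705, 0.2164, 0.0673]
tool_rot: [3.133, 0.012, -3.052]
contact_force: [0.1, -0.2, -0.1]
opening: 0.0597
```

```bash
python3 - <<'E'
from h import *
c=cam("side");save(c,"s7",(250,90,350,190),6)
E
```

```text
(no output)
```

View pics/s7.png

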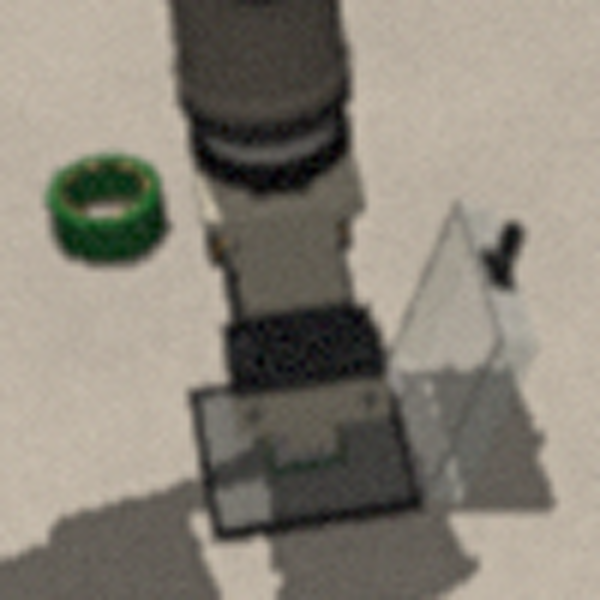

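```bash
python3 -m creep '[0.65,-0.001,0.0055,0,0.006, 0.65,0,0,0,0, 0.65,0,0,0,0]';python3 -m creep '[0.65,0,0,-0.010,0, 0.65,0,0,-0.01,0,0.65,0,0,0,0]'
```

```text
time: 12.42
tool_pos: [0.5705, 0.2226, 0.07]
tool_rot: [3.132, 0.017, -3.046]
contact_force: [-0.2, -0.5, -0.3]
opening: 0.06
time: 12.8
tool_pos: [0.5701, 0.2226, 0.0481]
tool_rot: [3.132, 0.016, -3.045]
contact_force: [0.6, 0.4, -0.3]
opening: 0.0595
```

```bash
python3 -m creep '[0.65,-0.0003,-0.0005,-0.007,0, 0.65,0,0,-0.006,0, 0.65,0,0,0,0]'; python3 -m creep '[0.65,0,0,0,0]'
```

```text
time: 13.18
tool_pos: [0.5697, 0.2219, 0.0338]
tool_rot: [3.132, 0.015, -3.045]
contact_force: [-0.0, 1.4, -0.4]
opening: 0.0595
time: 13.3
tool_pos: [0.5697, 0.2219, 0.0338]
tool_rot: [3.132, 0.015, -3.045]
contact_force: [0.2, -0.5, -0.0]
opening: 0.0598
```

```bash
python3 -m creep '[0.65,0,0,0.0005,0, 0.4,0,0,0,0, 0.35,0,0,0,0,0.3,0,0,0,0, 0.3,0,0,0,0, 0.3,0,0,0,0]' 15;python3 -m creep '[0.3,0,0,0.01,0, 0.3,0,0,0.01,0,0.3,0,0,0.0,0]'
 python3 - <<'E'
from h import *
c=cam("side");save(c,"s8",(250,90,350,190),6)
E
```

```text
time: 14.05
tool_pos: [0.5701, 0.2221, 0.0351]
tool_rot: [3.132, 0.016, -3.045]
contact_force: [-0.5, 0.5, -0.5]
opening: 0.0393
time: 14.42
tool_pos: [0.5704, 0.2222, 0.0569]
tool_rot: [3.132, 0.017, -3.045]
contact_force: [-0.2, 0.3, -0.9]
opening: 0.0394
```

View pics/s8.png

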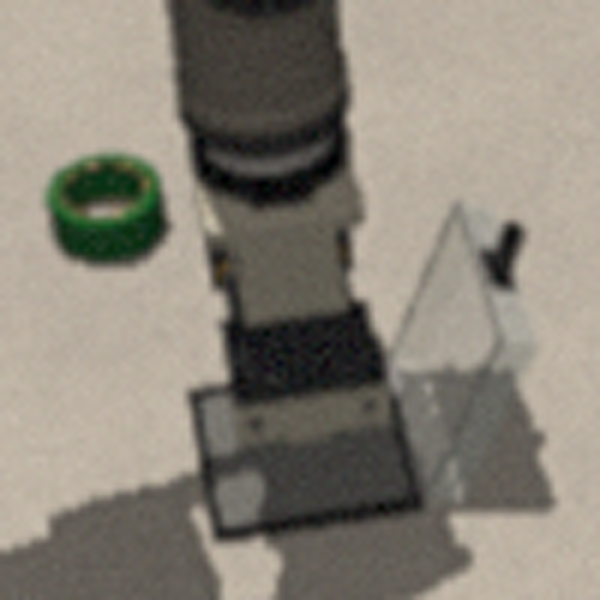

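```bash
python3 -m creep '[0.3,0,0,0.03,0, 0.3,0,-0.01,0.03,-0.012, 0.3,0,-0.03,0.01,-0.012, 0.3,0,-0.04,0,-0.012, 0.3,0,-0.04,0,-0.012, 0.3,0,-0.04,0,-0.012, 0.3,0,-0.04,0,-0.012, 0.3,0,-0.04,0,-0.012, 0.3,0,-0.04,0,-0.012, 0.3,0,-0.04,0,-0.012, 0.3,0,-0.03,0,0, 0.3,0,-0.01,0,0]'
```

```text
time: 15.98
tool_pos: [0.5671, -0.148, 0.1271]
tool_rot: [3.132, 0.015, 3.129]
contact_force: [-0.4, 0.3, -0.9]
opening: 0.0391
```

```bash
python3 - <<'E'
from h import *
c=cam("side");save(c,"s9",(200,120,400,320),4)
E
```

```text
(no output)
```

View pics/s9.png

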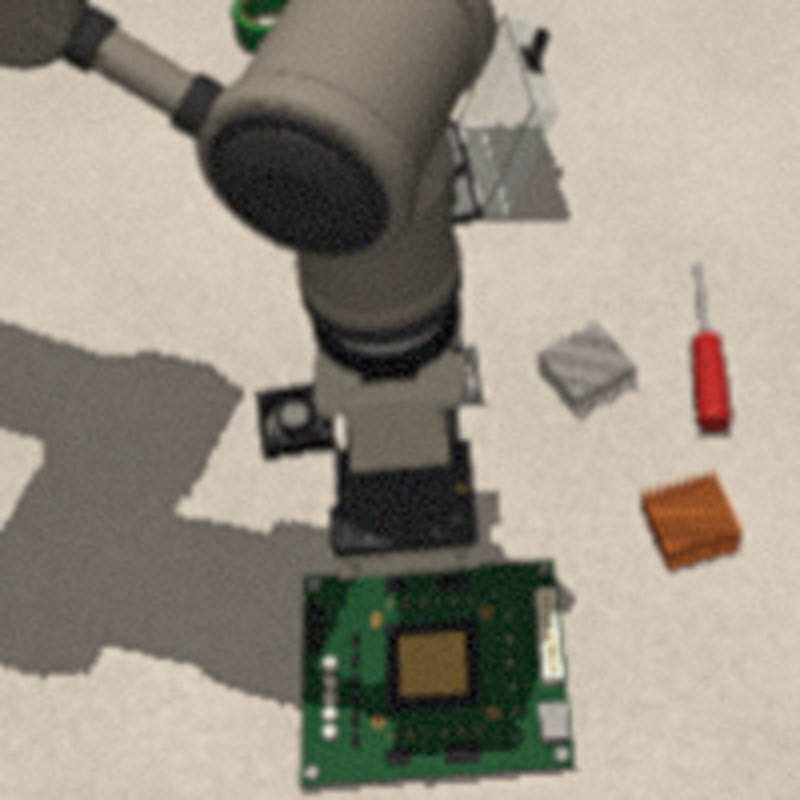

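```bash
python3 -m creep '[0.3,0.001,-0.03,0,-0.004, 0.3,0.001,-0.026,0,-0.004, 0.3,0,0,-0.02,0, 0.3,0,0,-0.02,0, 0.3,0,0,-0.015,0, 0.3,0,0,0,0, 0.3,0,0,0,0]'
```

```text
time: 16.9
tool_pos: [0.5704, -0.2026, 0.0709]
tool_rot: [3.131, 0.015, 3.124]
contact_force: [0.1, 0.4, 0.6]
opening: 0.0392
```

```bash
python3 -m creep '[0.3,-0.0004,-0.0048,0,-0.003, 0.3,0,0,-0.012,0, 0.3,0,0,-0.008,0, 0.3,0,0,0,0,0.3,0,0,0,0]'
```

```text
time: 17.52
tool_pos: [0.5706, -0.2079, 0.0508]
tool_rot: [3.131, 0.017, 3.121]
contact_force: [-0.2, -0.8, -0.0]
opening: 0.0391
```

```bash
python3 - <<'E'
from h import *
c=cam("side");save(c,"s10",(250,180,370,330),5)
E
```

```text
(no output)
```

View pics/s10.png

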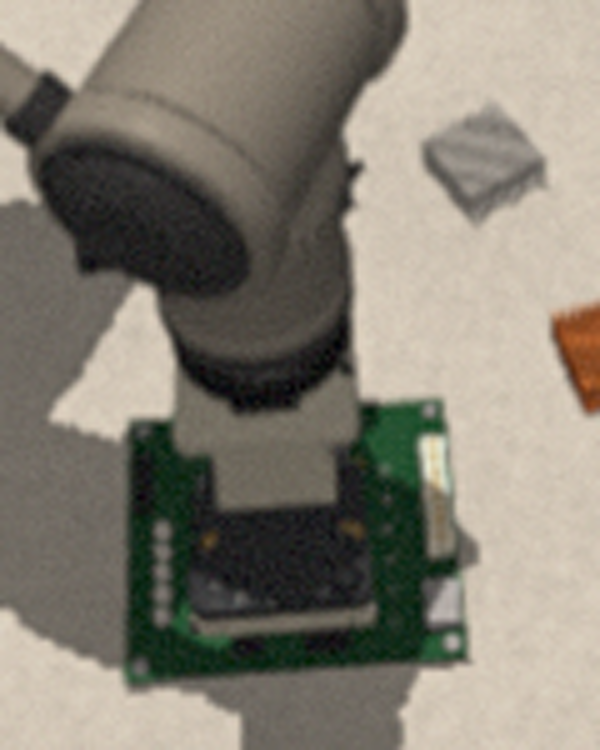

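```bash
python3 -m creep '[0.3,-0.0006,0.0006,-0.006,0, 0.3,0,0,-0.0035,0, 0.3,0,0,0,0,0.3,0,0,0,0]'
```

```text
time: 18.08
tool_pos: [0.5701, -0.2072, 0.0409]
tool_rot: [3.132, 0.017, 3.121]
contact_force: [-0.5, -0.1, -0.4]
opening: 0.0392
```

```bash
python3 -m creep '[0.3,0,0,-0.0012,0, 0.3,0,0,0,0]';python3 -m creep '[0.3,0,0,0,0]'
```

```text
time: 18.32
tool_pos: [0.5702, -0.2073, 0.0398]
tool_rot: [3.132, 0.018, 3.121]
contact_force: [0.9, 0.5, -0.6]
opening: 0.0396
time: 18.45
tool_pos: [0.5702, -0.2073, 0.0399]
tool_rot: [3.132, 0.018, 3.121]
contact_force: [-0.5, 0.7, -0.1]
opening: 0.0392
```

```bash
python3 -m creep '[0.3,0,0,-0.0006,0, 0.45,0,0,0,0, 0.6,0,0,0,0,0.6,0,0,0,0, 0.6,0,0,0,0]';python3 -m creep '[0.6,0,0,0.015,0,0.6,0,0,0.03,0,0.6,0,0,0.04,0,0.6,0,0,0.05,0, 0.6,-0.03,0.03,0.03,0, 0.6,-0.03,0.04,0,0, 0.6,-0.03,0.04,0,0, 0.6,0,0.04,0,0, 0.6,0,0.04,0,0, 0.6,0,0,0,0]'
python3 - <<'E'
from h import *
s=avg("side");save(s,"s11",(270,255,350,325),8)
c=avg("top");save(c,"t11",(400,170,480,260),6)
E
```

```text
time: 19.08
tool_pos: [0.5704, -0.2074, 0.0395]
tool_rot: [3.132, 0.018, 3.121]
contact_force: [-0.3, 0.4, -0.4]
opening: 0.055
time: 20.32
tool_pos: [0.4773, -0.013, 0.2205]
tool_rot: [3.136, 0.032, 3.119]
contact_force: [0.8, 0.0, 0.2]
opening: 0.0553
```

View pics/s11.png

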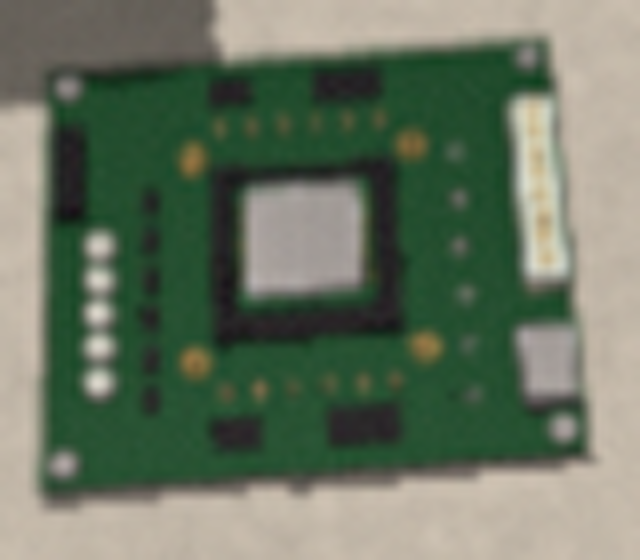

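View pics/t11.png

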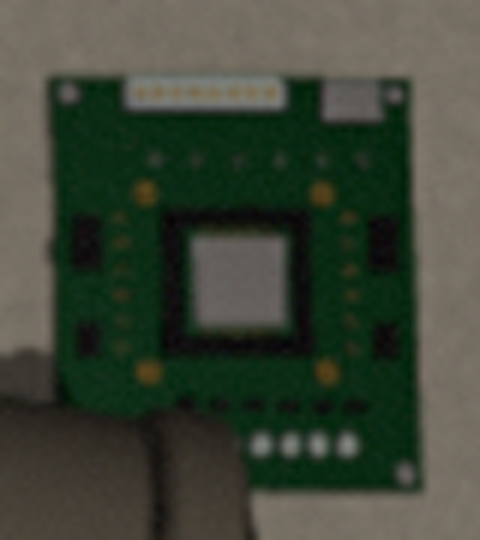

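Both views show the processor in the socket, centred between the ribs: top (439,216), side (308,285). Next is the sink; I'll refine its top face in both views.

```bash
python3 - <<'E'
from h import *
s=avg("side");save(s,"s12",(322,190,372,240),12)
c=avg("top");save(c,"t12",(320,140,370,190),12)
b=(425,203,455,233);r=cv2.GaussianBlur(roi(c,b),(0,0),1.5).astype(int)
print(fit(c,b,(r[:,:,2]>70),.020))
b=(295,270,325,300);r=cv2.GaussianBlur(roi(s,b),(0,0),1.5).astype(int)
print(fit(s,b,(r[:,:,2]>90),.020))
E
```

```text
[ 568.7 -205.7   33.8   31.9   -1. ]
[ 570.4 -208.6   37.6   35.8   -2.6]
```

View pics/s12.png

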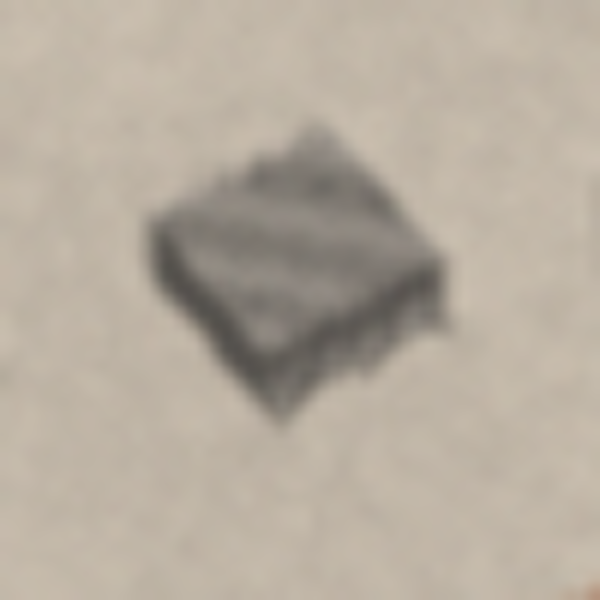

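View pics/t12.png

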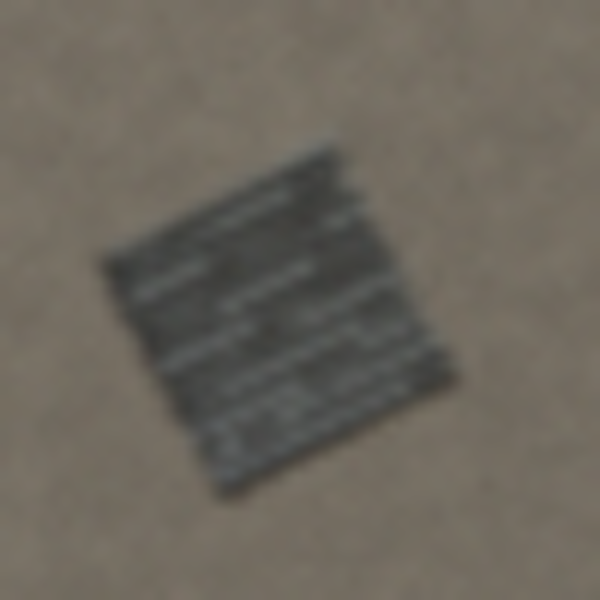

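```bash
python3 - <<'E'
from h import *
s=cam("side");c=cam("top")
for cc,k,o in((s,[[152,222],[315,128],[442,262],[268,350]],[322,190]),(c,[[108,262],[335,150],[455,375],[222,492]],[320,140])):
    P=ray(cc,np.array(k)/12+o-.5,.025)[:,:2]*1000
    e=np.roll(P,-1,0)-P
    print(P.round(1).tolist(),P.mean(0).round(1),np.linalg.norm(e,axis=1).round(1),(np.degrees(np.arctan2(e[:,1],e[:,0]))%90).round(1))
E
```

```text
[[657.9, 15.7], [699.1, 40.0], [723.1, -3.2], [680.2, -24.3]] [690.1   7. ] [47.9 49.4 47.8 45.8] [30.5 29.  26.2 29.2]
[[698.9, 44.0], [720.0, 0.2], [675.9, -21.6], [654.1, 23.2]] [687.3  11.4] [48.6 49.2 49.8 49.4] [25.7 26.4 26.  25. ]
```

```bash
python3 -m creep '[0.8,0.03,0.003,-0.008,0.069, 0.8,0.03,0.003,-0.008,0.069, 0.8,0.03,0.003,-0.008,0.069, 0.8,0.03,0.003,-0.008,0.069, 0.8,0.03,0.003,-0.008,0.069, 0.8,0.03,0.003,-0.008,0.069, 0.8,0.02,0.003,-0.008,0.06, 0.8,0,0,0,0, 0.8,0,0,0,0]'
```

```text
time: 22.75
tool_pos: [0.6829, 0.0066, 0.1603]
tool_rot: [3.135, 0.03, -2.68]
contact_force: [0.2, -0.5, -0.7]
opening: 0.0733
```

```bash
python3 -m creep '[0.8,0.005,0.0028,-0.03,0, 0.8,0,0,-0.03,0, 0.8,0,0,-0.03,0, 0.8,0,0,-0.01,0, 0.8,0,0,0,0, 0.8,0,0,0,0]'
python3 - <<'E'
from h import *
s=cam("side");save(s,"s13",(290,130,400,240),6)
E
```

```text
time: 23.5
tool_pos: [0.6869, 0.0086, 0.0647]
tool_rot: [3.139, 0.036, -2.684]
contact_force: [-0.3, -1.1, -0.1]
opening: 0.0736
```

View pics/s13.png

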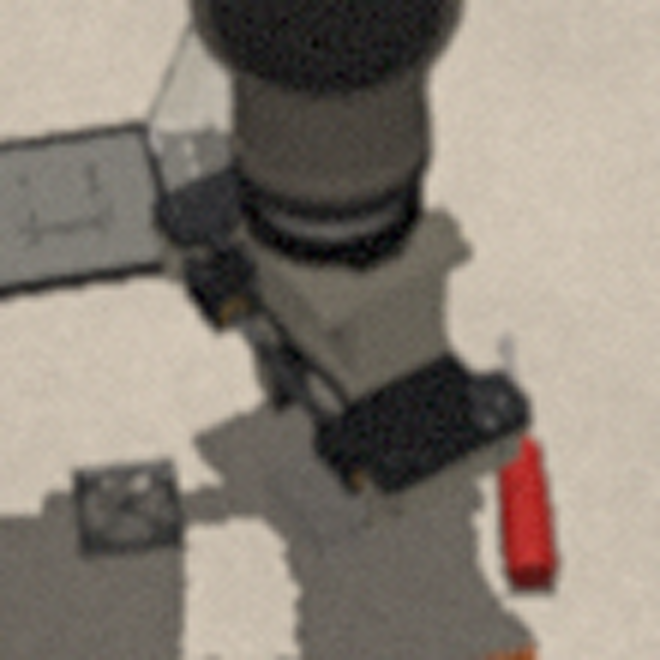

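```bash
python3 -m creep '[0.8,0.0012,0.0006,-0.015,0, 0.8,0,0,-0.012,0, 0.8,0,0,-0.004,0, 0.8,0,0,0,0]'; python3 -m creep '[0.6,0,0,0,0, 0.5,0,0,0,0, 0.4,0,0,0,0, 0.4,0,0,0,0, 0.4,0,0,0,0]' 20
```

```text
time: 24.05
tool_pos: [0.6887, 0.0092, 0.0326]
tool_rot: [3.14, 0.037, -2.684]
contact_force: [0.1, -0.1, 0.4]
opening: 0.0736
time: 24.68
tool_pos: [0.689, 0.0092, 0.0332]
tool_rot: [3.141, 0.038, -2.684]
contact_force: [-0.3, -0.3, -1.1]
opening: 0.0501
```

```bash
python3 -m creep '[0.4,0,0,0.02,0, 0.4,0,0,0.03,0, 0.4,0,0,0.03,0, 0.4,-0.01,-0.01,0.01,-0.03, 0.4,-0.017,-0.03,0,-0.064, 0.4,-0.017,-0.03,0,-0.064, 0.4,-0.017,-0.03,0,-0.064, 0.4,-0.017,-0.03,0,-0.064, 0.4,-0.017,-0.03,0,-0.064, 0.4,-0.012,-0.02,0,-0.064, 0.4,0,0,0,-0.05, 0.4,0,0,0,0]'
python3 - <<'E'
from h import *
s=cam("side");save(s,"s14",(200,100,400,320),3)
E
```

```text
time: 26.18
tool_pos: [0.5704, -0.1797, 0.1308]
tool_rot: [-3.141, 0.036, 3.108]
contact_force: [0.3, 0.4, -0.9]
opening: 0.0497
```

View pics/s14.png

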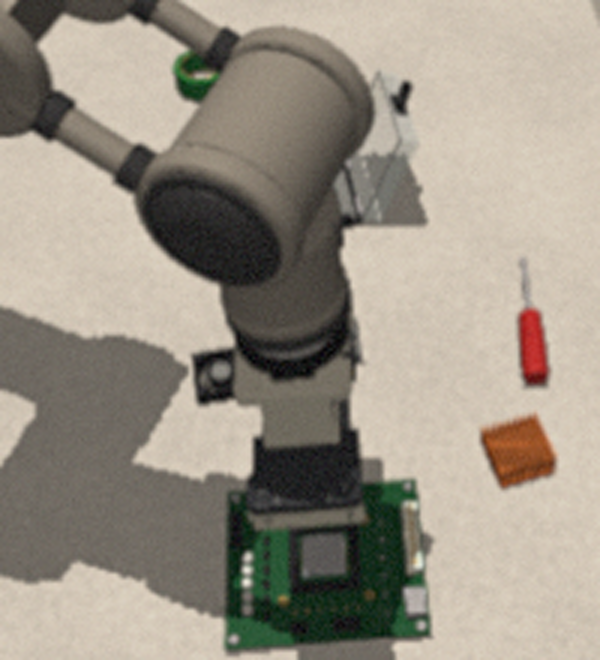

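```bash
python3 -m creep '[0.4,0,-0.015,0,0.006, 0.4,0,-0.0125,0,0.006, 0.4,0,0,-0.02,0, 0.4,0,0,-0.02,0, 0.4,0,0,-0.012,0, 0.4,0,0,0,0, 0.4,0,0,0,0]'
```

```text
time: 27.1
tool_pos: [0.5713, -0.2121, 0.0782]
tool_rot: [-3.138, 0.039, 3.124]
contact_force: [0.0, -0.2, -1.1]
opening: 0.0499
```

```bash
python3 -m creep '[0.4,-0.0015,0.005,0,-0.002, 0.4,0,0,-0.008,0, 0.4,0,0,-0.008,0, 0.4,0,0,0,0, 0.4,0,0,0,0]'
```

```text
time: 27.72
tool_pos: [0.5704, -0.2067, 0.0624]
tool_rot: [-3.137, 0.041, 3.123]
contact_force: [-0.2, 0.7, -0.6]
opening: 0.0498
```

```bash
python3 -m creep '[0.4,-0.0005,-0.0005,-0.005,0, 0.4,0,0,-0.0025,0, 0.4,0,0,0,0, 0.4,0,0,0,0]'
python3 - <<'E'
from h import *
s=cam("side");save(s,"s15",(250,220,360,330),6)
E
```

```text
time: 28.22
tool_pos: [0.5699, -0.2074, 0.0546]
tool_rot: [-3.137, 0.041, 3.123]
contact_force: [-0.1, 0.0, -1.2]
opening: 0.0498
```

View pics/s15.png

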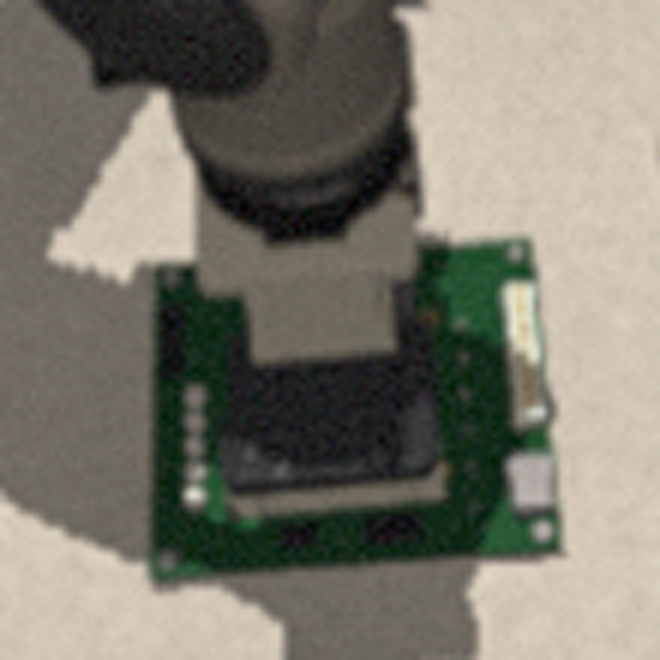

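```bash
python3 -m creep '[0.4,0,0,-0.0012,0, 0.4,0,0,0,0]'; python3 -m creep '[0.4,0,0,-0.0004,0, 0.4,0,0,0,0]'
```

```text
time: 28.52
tool_pos: [0.57, -0.2075, 0.0535]
tool_rot: [-3.137, 0.041, 3.123]
contact_force: [0.6, -0.8, -1.0]
opening: 0.0499
time: 28.78
tool_pos: [0.5701, -0.2075, 0.0532]
tool_rot: [-3.137, 0.041, 3.123]
contact_force: [0.8, 0.4, -0.9]
opening: 0.0498
```

```bash
python3 -m creep '[0.45,0,0,-0.0004,0, 0.55,0,0,0,0, 0.65,0,0,0,0,0.7,0,0,0,0, 0.75,0,0,0,0]';python3 -m creep '[0.75,0,0,0.015,0,0.75,0,0,0.03,0,0.75,0,0,0.04,0,0.75,0,0,0.04,0, 0.75,-0.02,0.03,0.02,0, 0.75,-0.03,0.04,0,0, 0.75,-0.03,0.04,0,0, 0.75,0,0.04,0,0, 0.75,0,0.04,0,0, 0.75,0,0,0,0]'
python3 - <<'E'
from h import *
s=avg("side");save(s,"s16",(270,245,350,325),8)
c=avg("top");save(c,"t16",(400,170,480,260),6)
E
```

```text
time: 29.4
tool_pos: [0.5704, -0.2077, 0.0532]
tool_rot: [-3.137, 0.042, 3.123]
contact_force: [1.0, 0.2, -0.9]
opening: 0.0678
time: 30.65
tool_pos: [0.4879, -0.0134, 0.2135]
tool_rot: [-3.133, 0.055, 3.121]
contact_force: [0.6, -1.1, 0.4]
opening: 0.0687
```

View pics/s16.png

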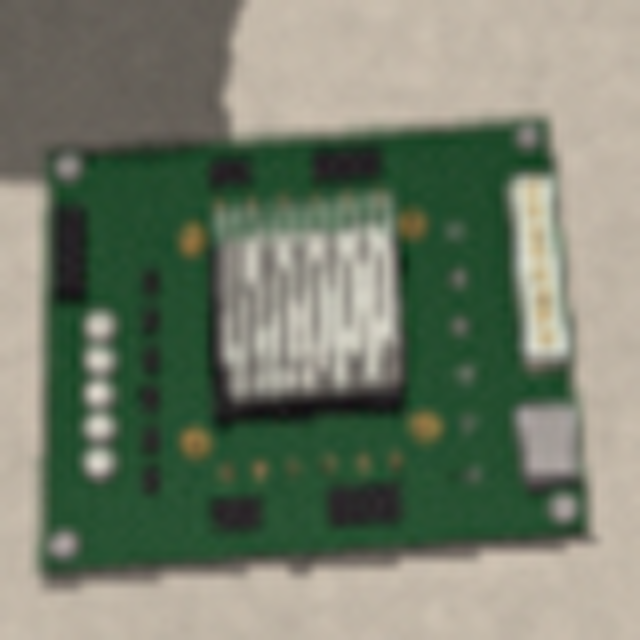

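View pics/t16.png

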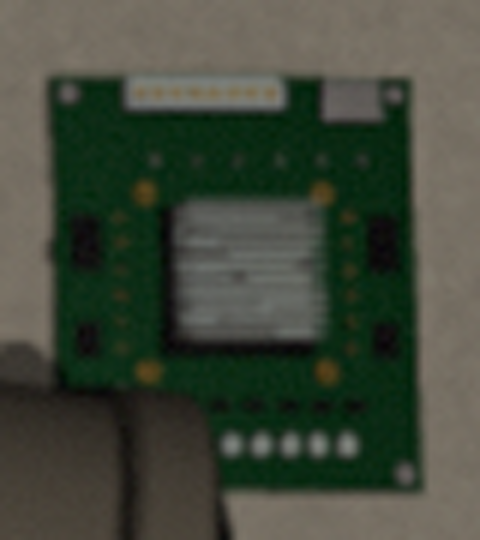

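```bash
python3 - <<'E'
from h import *
s=cam("side");c=cam("top")
for cc,k,o,m in((s,[[222,235],[393,220],[402,388],[232,400]],[270,245],8),(c,[[172,200],[322,197],[327,342],[175,342]],[400,170],6)):
    P=ray(cc,np.array(k)/m+o-.5,.045)[:,:2]*1000
    e=np.roll(P,-1,0)-P
    print(P.mean(0).round(1),np.linalg.norm(e,axis=1).round(1),((np.degrees(np.arctan2(e[:,1],e[:,0]))+45)%90-45).round(1))
save(s,"s17",(255,195,330,245),10); save(c,"t17",(320,190,380,275),9)
E
python3 -m creep '[0.75,-0.03,0,0,0.01, 0.75,-0.03,0,0,0.01, 0.75,0,0,0,0.01]'
python3 -m creep '[0.75,0.005,0,0,0.01, 0.75,0.01,0,0,0.01, 0.75,0.01,0,0,0.01, 0.75,0.01,0,0,0.01, 0.75,0.01,0,0,0.01, 0.75,0.01,0,0,0.01]'
```

```text
[ 573.5 -219.1] [51.1 54.7 48.8 53.7] [-0.1 -1.7 -1.3  0.7]
[ 570.8 -203.5] [56.  53.9 56.4 52.7] [ 0.2 -0.9 -1.  -1.2]
time: 31.72
tool_pos: [0.427, -0.0156, 0.2119]
tool_rot: [-3.133, 0.054, -3.135]
contact_force: [0.2, 1.0, 0.0]
opening: 0.0693
time: 32.48
tool_pos: [0.4889, -0.0159, 0.2119]
tool_rot: [-3.133, 0.056, -3.071]
contact_force: [0.4, 0.5, 0.6]
opening: 0.0687
```

View pics/s17.png

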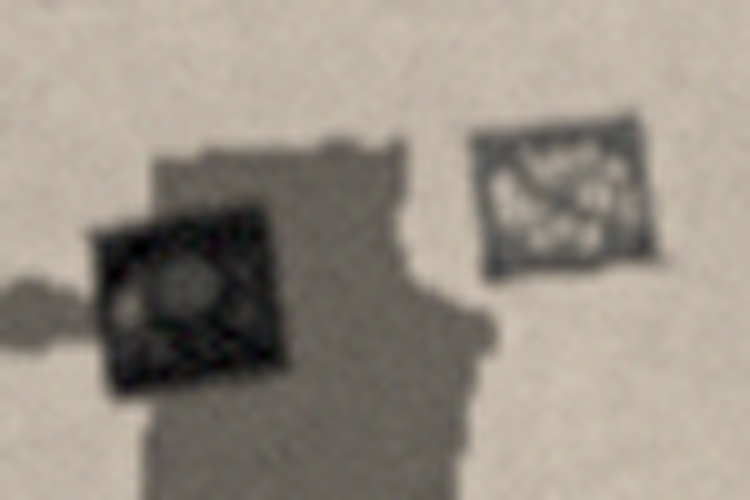

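View pics/t17.png

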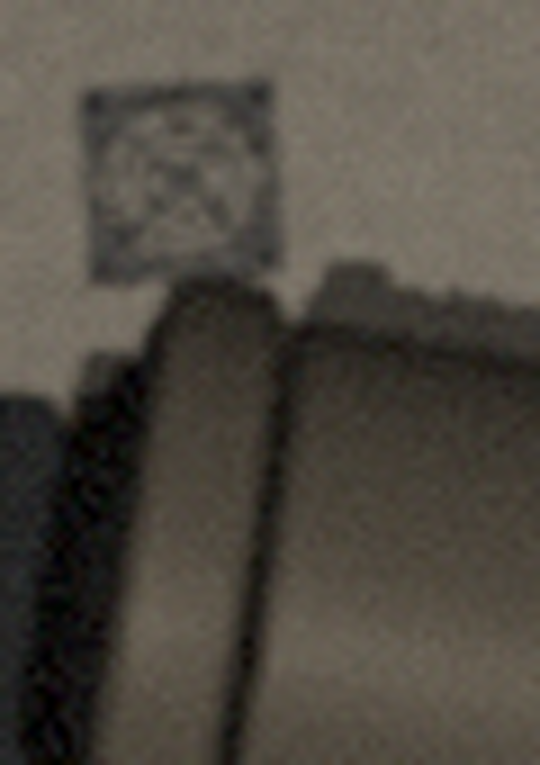

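```bash
python3 - <<'E'
from h import *
s=avg("side");c=avg("top")
a=np.radians(-1.2);R=np.array([[np.cos(a),-np.sin(a)],[np.sin(a),np.cos(a)]])
q=np.array([[25,25],[25,-25],[-25,-25],[-25,25]])/1000@R.T+[.57,-.2073]
for cc,o,e,m,n in((s,(270,245),(350,325),8,"s18"),(c,(400,170),(480,260),6,"t18")):
    im=cv2.resize(cc["image"][o[1]:e[1],o[0]:e[0],::-1],None,fx=m,fy=m,interpolation=cv2.INTER_CUBIC)
    for z,col in((.045,(0,0,255)),(.020,(255,0,0))):
        p=(proj(cc,np.c_[q,np.full(4,z)])+.5-o)*m
        for x in p: cv2.circle(im,tuple(int(v) for v in x),4,col,-1)
    cv2.imwrite("pics/%s.png"%n,im)
E
```

```text
(no output)
```

View pics/s18.png

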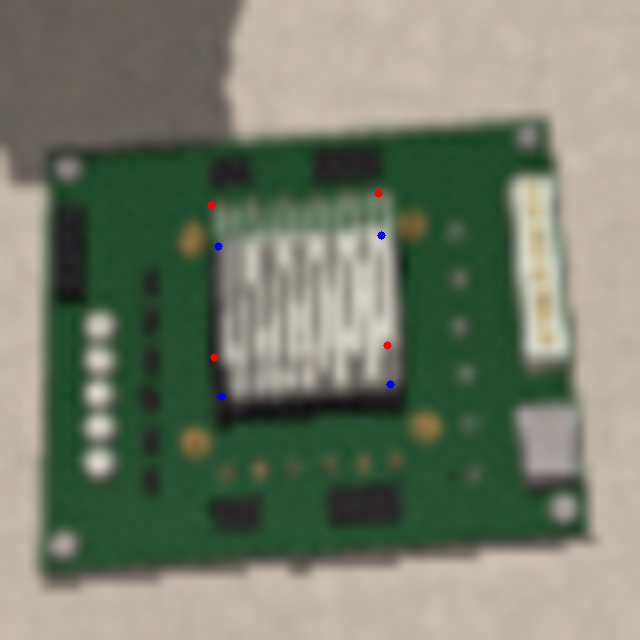

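View pics/t18.png

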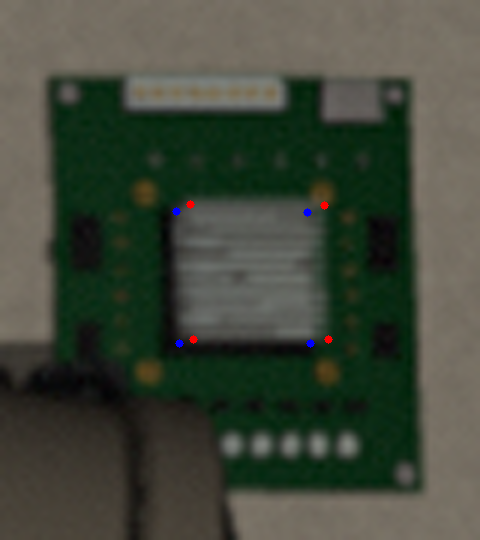

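```bash
python3 -m creep '[0.8,-0.004,0.006,-0.02,0.015, 0.8,0,0,-0.025,0.014, 0.8,0,0,-0.025,0, 0.8,0,0,-0.025,0, 0.8,0,0,-0.02,0, 0.8,0,0,-0.012,0, 0.8,0,0,0,0, 0.8,0,0,0,0]'
python3 - <<'E'
from h import *
s=cam("side");c=cam("top");o=[255,195]
for n,k,z in(("guard",[[475,132],[635,115],[655,260],[488,278]],.004),("fan",[[95,232],[262,207],[285,365],[112,392]],.0085)):
    P=ray(s,np.array(k)/10+o-.5,z)[:,:2]*1000;print(n,P.round(1).tolist(),P.mean(0).round(1))
P=ray(c,np.array([[84,92],[268,84],[280,266],[97,278]])/9+[320,190]-.5,.006)[:,:2]*1000;print(P.mean(0))
save(s,"s19",(220,140,330,260),6)
E
```

```text
time: 34.08
tool_pos: [0.4849, -0.0101, 0.0836]
tool_rot: [-3.131, 0.062, -3.042]
contact_force: [0.5, 0.7, 0.2]
opening: 0.0734
guard [[567.9, 43.5], [614.0, 44.9], [615.7, -7.8], [569.0, -9.2]] [591.6  17.8]
fan [[460.1, 15.0], [507.0, 19.0], [512.6, -36.3], [465.7, -40.5]] [486.4 -10.7]
[589.67266936  19.94598743]
```

View pics/s19.png

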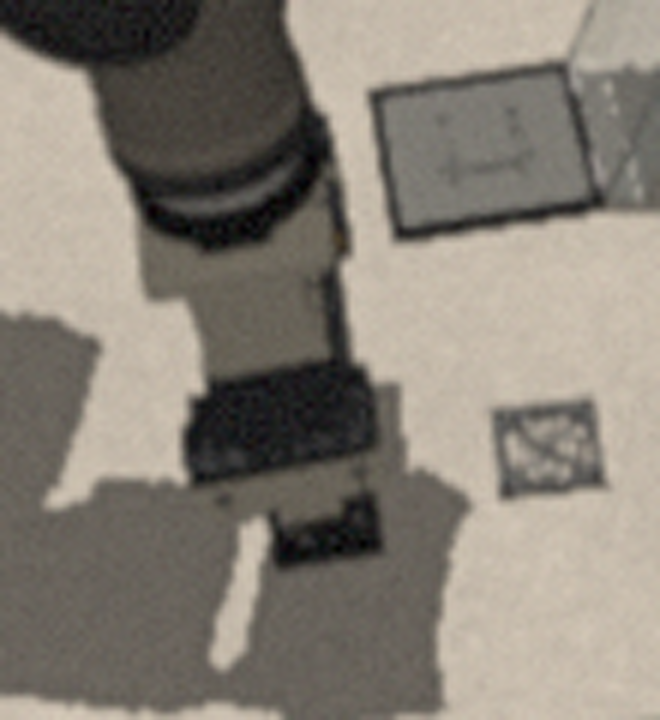

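```bash
python3 -m creep '[0.8,0,0,-0.02,0, 0.8,0,0,-0.018,0, 0.8,0,0,-0.01,0, 0.8,0,0,-0.004,0, 0.8,0,0,0,0]'
```

```text
time: 34.8
tool_pos: [0.4873, -0.0105, 0.0334]
tool_rot: [-3.129, 0.069, -3.041]
contact_force: [0.0, -0.2, 0.8]
opening: 0.073
```

```bash
python3 -m creep '[0.8,-0.0015,0.0005,-0.0035,0, 0.8,0,0,0,0]';python3 -m creep '[0.6,0,0,0,0, 0.5,0,0,0,0, 0.4,0,0,0,0, 0.4,0,0,0,0, 0.4,0,0,0,0]' 15
```

```text
time: 35.05
tool_pos: [0.4862, -0.01, 0.0305]
tool_rot: [-3.128, 0.07, -3.041]
contact_force: [-0.8, -1.1, 0.5]
opening: 0.0739
time: 35.67
tool_pos: [0.4864, -0.01, 0.0309]
tool_rot: [-3.128, 0.071, -3.041]
contact_force: [-0.1, 0.1, 0.6]
opening: 0.0553
```

```bash
python3 -m creep '[0.4,0,0,0,0, 0.4,0,0,0,0]' 15
```

```text
time: 35.92
tool_pos: [0.4865, -0.01, 0.0309]
tool_rot: [-3.128, 0.071, -3.041]
contact_force: [-0.7, 0.2, -0.7]
opening: 0.0549
```

```bash
python3 - <<'E'
from h import *
s=avg("side");save(s,"s20",(225,150,315,250),7)
c=avg("top");save(c,"t20",(310,190,410,300),6)
E
```

```text
(no output)
```

View pics/s20.png

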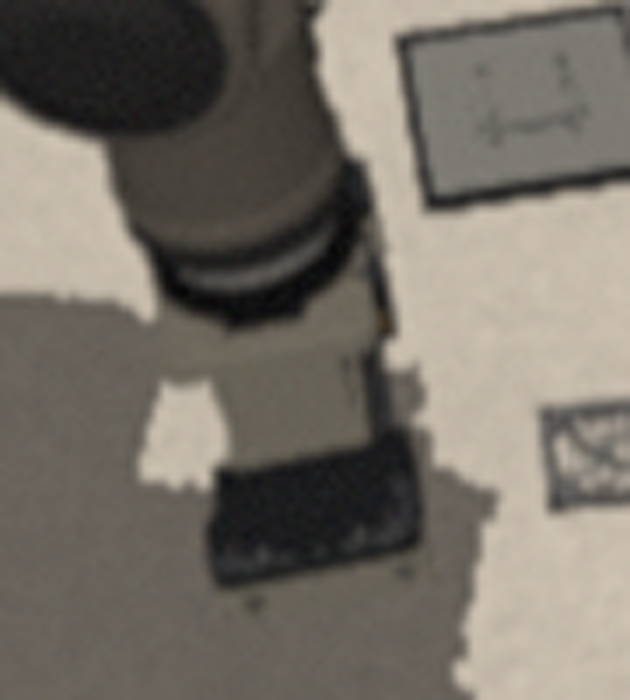

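View pics/t20.png

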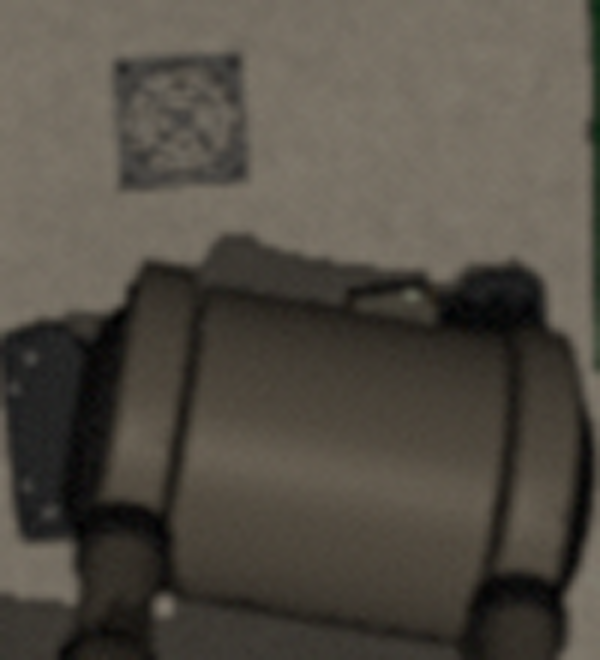

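```bash
python3 -m creep '[0.3,0,0,0,0, 0.3,0,0,0,0,0.3,0,0,0,0]' 20; python3 -c "
from cell import telemetry as t; o=t.observe(); print(o['contact_force'],o['torque'],o['opening'])"
```

```text
time: 36.9
tool_pos: [0.4865, -0.01, 0.0309]
tool_rot: [-3.128, 0.071, -3.041]
contact_force: [0.6, 0.2, 0.1]
opening: 0.0547
[0.59305133 0.23392683 0.1284213 ] [0.043023   0.03699344 0.03136128] 0.05470110942548053
```

```bash
python3 -m creep '[0.6,0,0,0,0, 0.8,0,0,0,0, 0.8,0,0,0,0,0.8,0,0,0.02,0,0.8,0,0,0.02,0,0.8,-0.02,0,0.02,0,0.8,-0.03,0.03,0.02,0,0.8,-0.02,0.04,0.01,0,0.8,0,0.04,0,0,0.8,0,0.03,0,0,0.8,0,0,0,0]'; python3 - <<'E'
from h import *
s=avg("side");save(s,"s21",(255,195,330,245),10)
c=avg("top");save(c,"t21",(320,190,380,275),9)
E
```

```text
time: 38.28
tool_pos: [0.4144, 0.1331, 0.1244]
tool_rot: [-3.128, 0.074, -3.043]
contact_force: [0.1, 0.0, -0.1]
opening: 0.0737
```

View pics/s21.png

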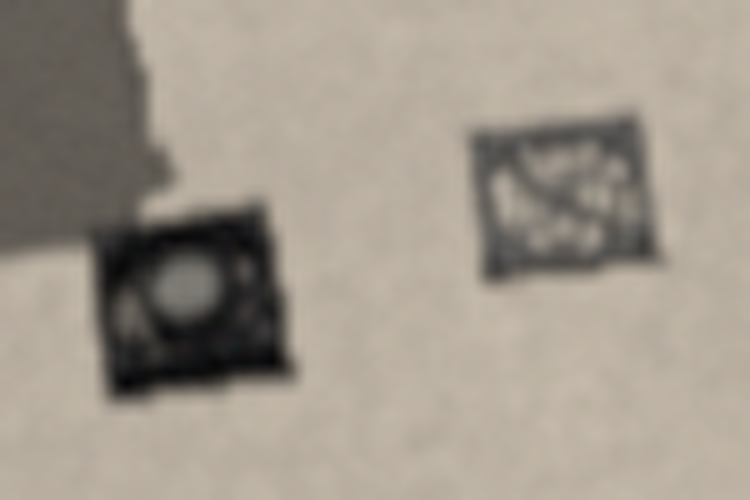

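View pics/t21.png

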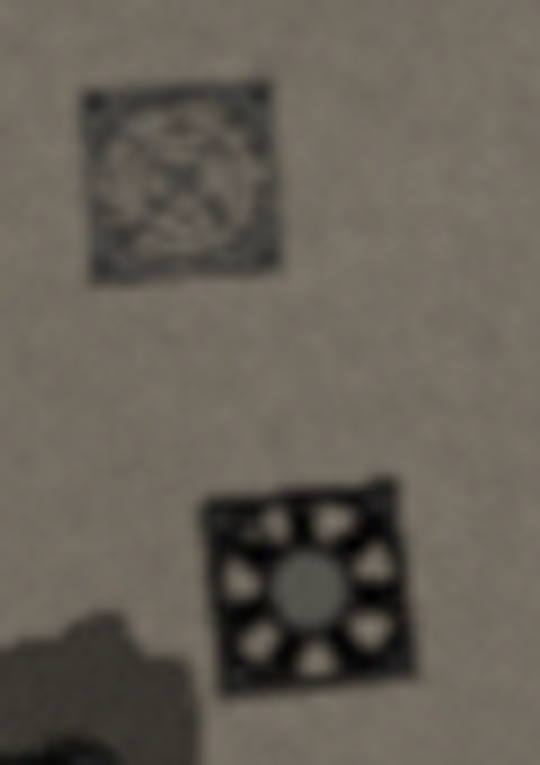

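The fan at top crop (307,588) has not moved, yet the fingers stopped at 55 mm. I'll test the gripper in free air.

```bash
python3 -m creep '[0.6,0,0,0,0,0.5,0,0,0,0]';python3 -m creep '[0.4,0,0,0,0,0.4,0,0,0,0]'; python3 -m creep '[0.4,0,0,0,0]'; python3 - <<'E'
from h import *
c=avg("top");s=avg("side")
b=(335,235,376,276);r=cv2.GaussianBlur(roi(c,b),(0,0),1.5).astype(int).sum(2)/3
for t in(45,60,75): print(fit(c,b,cv2.morphologyEx((r<t).astype(np.uint8),cv2.MORPH_CLOSE,np.ones((25,25))),.015))
E
```

```text
time: 39.12
tool_pos: [0.4147, 0.1313, 0.1242]
tool_rot: [-3.128, 0.073, -3.047]
contact_force: [0.4, -0.7, 0.2]
opening: 0.058
time: 39.38
tool_pos: [0.4147, 0.1313, 0.1242]
tool_rot: [-3.128, 0.073, -3.047]
contact_force: [0.6, -0.4, 0.0]
opening: 0.0391
time: 39.5
tool_pos: [0.4147, 0.1313, 0.1242]
tool_rot: [-3.128, 0.073, -3.047]
contact_force: [-1.1, 0.1, 0.0]
opening: 0.0374
[485.6  -9.3  47.7  47.3   5.2]
[475.7   1.4  67.1  72.8   5.3]
[476.    0.9  68.4  73.4   4.8]
```

The gripper works in free air, so I'll retry. Tool tilt has also crept to 0.07 rad, so I'm giving the wrist a half turn: the grasp is the same and the tilt reverses.

```bash
python3 -m creep '[0.8,0.005,-0.01,0,-0.18,0.8,0.005,-0.01,0,-0.18,0.8,0.005,-0.01,0,-0.18,0.8,0.005,-0.01,0,-0.18,0.8,0.005,-0.01,0,-0.18,0.8,0.005,-0.01,0,-0.18,0.8,0.005,-0.01,0,-0.18,0.8,0.005,-0.01,0,-0.18,0.8,0.005,-0.01,0,-0.18,0.8,0.005,-0.01,0,-0.18,0.8,0.005,-0.01,0,-0.18,0.8,0.005,-0.01,0,-0.18]'; python3 -m creep '[0.8,0.005,-0.01,0,-0.18,0.8,0.002,-0.005,0,-0.18,0.8,0,0,0,-0.18,0.8,0,0,0,-0.18,0.8,0,0,0,-0.12,0.8,0,0,0,0]'
```

```text
time: 41.6
tool_pos: [0.4758, 0.0082, 0.1239]
tool_rot: [-3.128, 0.074, 1.007]
contact_force: [0.4, -0.3, 0.3]
opening: 0.0735
time: 42.35
tool_pos: [0.4835, -0.0083, 0.1233]
tool_rot: [-3.128, 0.074, 0.137]
contact_force: [-0.4, 0.1, -0.3]
opening: 0.0741
```

```bash
python3 -m creep '[0.75,0.004,-0.0015,-0.025,-0.043,0.75,0,0,-0.03,0,0.75,0,0,-0.02,0,0.75,0,0,-0.01,0,0.75,0,0,-0.003,0,0.75,0,0,0,0]'; python3 -m creep '[0.75,0,0,0,0]'
```

```text
time: 43.1
tool_pos: [0.4888, -0.0098, 0.034]
tool_rot: [-3.128, 0.071, 0.106]
contact_force: [0.9, 0.4, -0.5]
opening: 0.0689
time: 43.22
tool_pos: [0.4892, -0.0099, 0.0346]
tool_rot: [-3.129, 0.07, 0.106]
contact_force: [-0.5, 0.7, 0.7]
opening: 0.0688
```

Tilt is now shrinking. Lower slightly and close, one row at a time.

```bash
python3 -m creep '[0.75,-0.0015,0,-0.0055,-0.012,0.75,0,0,0,0]';python3 -m creep '[0.3,0,0,0,0,0.3,0,0,0,0,0.3,0,0,0,0]' 20;python3 -m creep '[0.3,0,0,0,0]'; python3 -m creep '[0.3,0,0,0,0]'
```

```text
time: 43.48
tool_pos: [0.4881, -0.0099, 0.0296]
tool_rot: [-3.129, 0.068, 0.094]
contact_force: [0.2, 0.5, 0.1]
opening: 0.0688
time: 43.85
tool_pos: [0.4881, -0.01, 0.0297]
tool_rot: [-3.129, 0.068, 0.094]
contact_force: [-0.2, 0.1, -0.7]
opening: 0.055
time: 43.98
tool_pos: [0.4881, -0.01, 0.0297]
tool_rot: [-3.129, 0.068, 0.094]
contact_force: [0.8, 1.1, 0.6]
opening: 0.0555
time: 44.1
tool_pos: [0.4881, -0.01, 0.0297]
tool_rot: [-3.129, 0.068, 0.094]
contact_force: [0.4, 0.2, -0.8]
opening: 0.055
```

```bash
python3 -m creep '[0.3,0,0,0.005,0,0.3,0,0,0.003,0,0.3,0,0,0,0,0.3,0,0,0,0]' 20; python3 - <<'E'
from h import *
s=avg("side");save(s,"s22",(235,170,305,250),8)
E
```

```text
time: 44.6
tool_pos: [0.4883, -0.01, 0.0385]
tool_rot: [-3.129, 0.067, 0.094]
contact_force: [-0.2, 0.2, -0.1]
opening: 0.0549
```

View pics/s22.png

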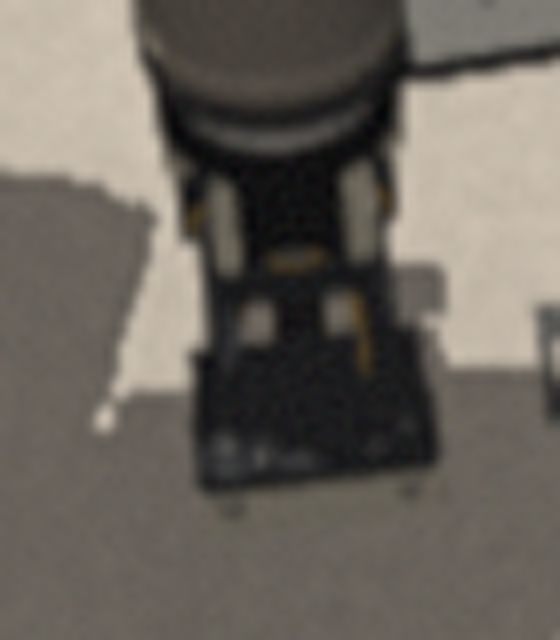

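```bash
python3 -m creep '[0.3,0,0,0.0025,0,0.3,0,0,0,0,0.3,0,0,0,0]' 20;python3 -m creep '[0.3,0,0,0.002,0,0.3,0,0,0,0,0.3,0,0,0,0]' 20
```

```text
time: 45.28
tool_pos: [0.4881, -0.0099, 0.0409]
tool_rot: [-3.129, 0.068, 0.094]
contact_force: [0.1, -0.2, -0.9]
opening: 0.0551
time: 45.65
tool_pos: [0.4881, -0.01, 0.0431]
tool_rot: [-3.129, 0.068, 0.094]
contact_force: [0.8, -0.0, -1.2]
opening: 0.0551
```

```bash
python3 -m creep '[0.3,0,0,0.015,0,0.3,0,0,0.025,0,0.3,0,0,0.03,0,0.3,0.006,-0.015,0.02,-0.013,0.3,0.012,-0.028,0,-0.017,0.3,0.012,-0.028,0,-0.017,0.3,0.012,-0.028,0,-0.017,0.3,0.012,-0.028,0,-0.017,0.3,0.012,-0.028,0,-0.017,0.3,0.006,-0.015,0,-0.017,0.3,0,0,0,0,0.3,0,0,0,0]' 20
python3 - <<'E'
from h import *
s=avg("side",3);save(s,"s23",(220,180,380,330),5)
E
```

```text
time: 47.15
tool_pos: [0.5617, -0.1836, 0.1469]
tool_rot: [-3.131, 0.061, -0.023]
contact_force: [-0.2, 0.7, 0.0]
opening: 0.055
```

View pics/s23.png

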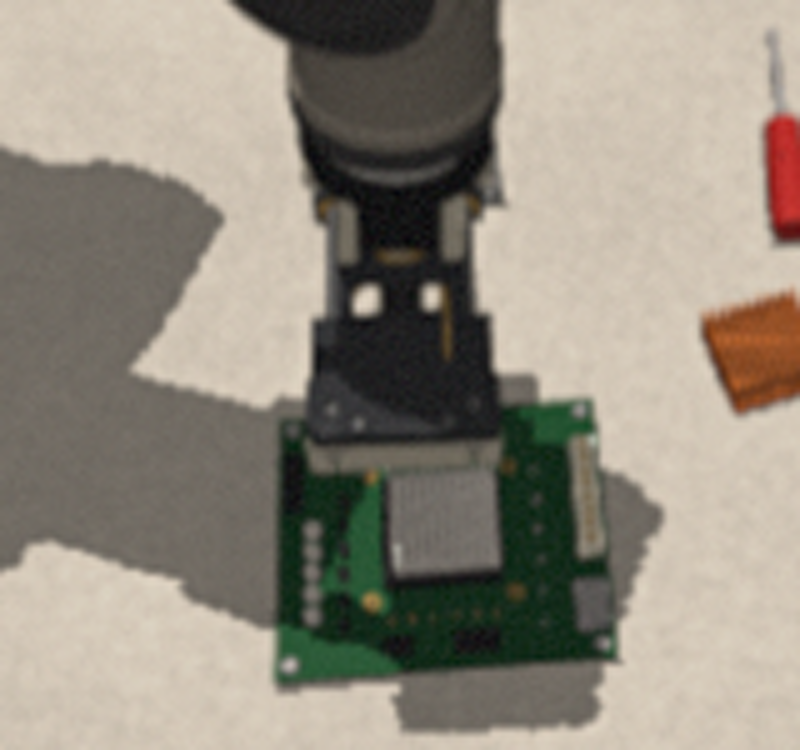

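```bash
python3 -m creep '[0.3,0.006,-0.012,0,0,0.3,0.004,-0.009,0,0,0.3,0,0,0,0,0.3,0,0,-0.015,0,0.3,0,0,-0.02,0,0.3,0,0,-0.01,0,0.3,0,0,0,0,0.3,0,0,0,0]' 20
```

```text
time: 48.3
tool_pos: [0.5718, -0.2048, 0.0984]
tool_rot: [-3.13, 0.063, -0.021]
contact_force: [-0.8, 0.4, -0.4]
opening: 0.0553
```

```bash
python3 -m creep '[0.3,0.0008,-0.0025,-0.008,0,0.3,0,0,-0.008,0,0.3,0,0,0,0,0.3,0,0,0,0]' 20
python3 - <<'E'
from h import *
s=avg("side",3);save(s,"s24",(250,220,360,330),6)
c=avg("top",3);save(c,"t24",(400,150,500,260),6)
E
```

```text
time: 48.8
tool_pos: [0.5732, -0.2077, 0.0822]
tool_rot: [-3.131, 0.061, -0.021]
contact_force: [0.4, -0.3, -0.9]
opening: 0.0551
```

View pics/s24.png

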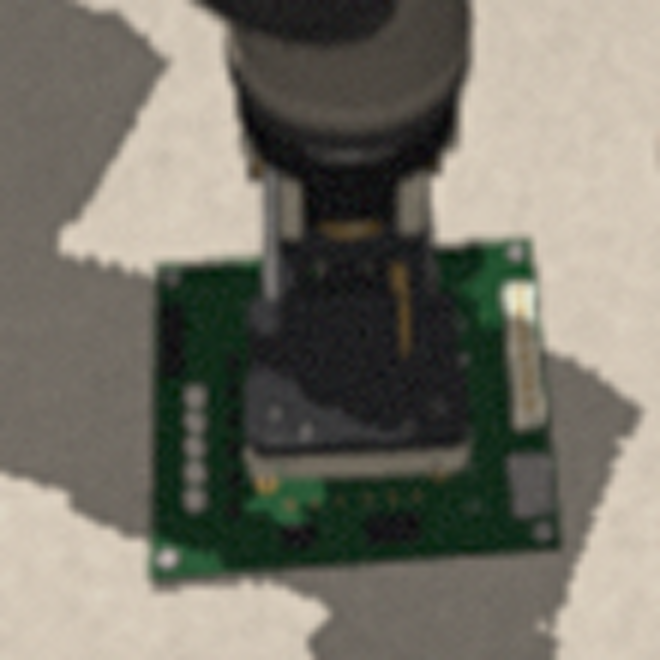

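View pics/t24.png

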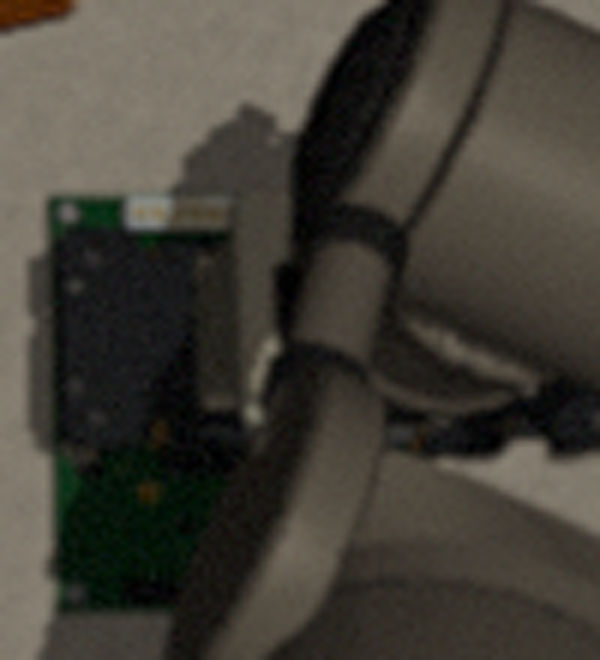

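```bash
python3 -m creep '[0.3,-0.0003,0.0003,-0.004,0,0.3,0,0,-0.0022,0,0.3,0,0,0,0,0.3,0,0,0,0]' 20;python3 -m creep '[0.3,0,0,-0.0007,0,0.3,0,0,0,0]'
```

```text
time: 49.6
tool_pos: [0.5728, -0.2073, 0.0757]
tool_rot: [-3.131, 0.061, -0.021]
contact_force: [-0.2, 0.6, -0.5]
opening: 0.0548
time: 49.85
tool_pos: [0.5729, -0.2073, 0.0751]
tool_rot: [-3.131, 0.061, -0.021]
contact_force: [-0.1, 0.3, -0.7]
opening: 0.0552
```

Release, rise gently, move away and look.

```bash
python3 -m creep '[0.55,0,0,-0.0004,0, 0.65,0,0,0,0,0.7,0,0,0,0, 0.75,0,0,0,0, 0.8,0,0,0,0]';python3 -m creep '[0.8,0,0,0.015,0,0.8,0,0,0.025,0,0.8,0,0,0.03,0,0.8,0,0,0.03,0, 0.8,-0.01,0.03,0,0, 0.8,-0.02,0.04,0,0, 0.8,-0.02,0.04,0,0, 0.8,0,0.04,0,0, 0.8,0,0.04,0,0, 0.8,0,0,0,0]'
cat > ov.py <<'E'
import sys
from h import *
s=avg("side");c=avg("top");n0=sys.argv[1];X,Y,z0,z1=map(float,sys.argv[2:6])
a=np.radians(-1.2);R=np.array([[np.cos(a),-np.sin(a)],[np.sin(a),np.cos(a)]])
q=np.array([[25,25],[25,-25],[-25,-25],[-25,25]])/1000@R.T+[X,Y]
for cc,o,e,m,n in((s,(270,235),(350,315),8,"s"),(c,(400,170),(480,260),6,"t")):
    im=cv2.resize(cc["image"][o[1]:e[1],o[0]:e[0],::-1],None,fx=m,fy=m,interpolation=cv2.INTER_CUBIC)
    for z,col in((z1,(0,0,255)),(z0,(255,0,0))):
        p=(proj(cc,np.c_[q,np.full(4,z)])+.5-o)*m
        for x in p: cv2.circle(im,tuple(int(v) for v in x),4,col,-1)
    cv2.imwrite("pics/%s_%s.png"%(n0,n),im)
E
python3 ov.py fanplace .5705 -.2073 .045 .060
```

```text
time: 50.48
tool_pos: [0.5731, -0.2075, 0.075]
tool_rot: [-3.132, 0.06, -0.021]
contact_force: [0.3, 0.7, 0.8]
opening: 0.0724
time: 51.72
tool_pos: [0.5226, -0.0134, 0.1894]
tool_rot: [-3.135, 0.047, -0.023]
contact_force: [0.9, -0.8, -0.4]
opening: 0.0736
```

View pics/fanplace_s.png

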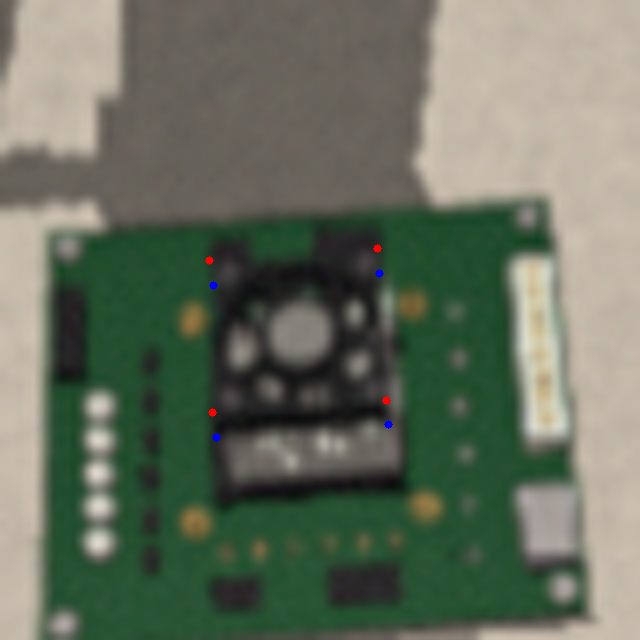

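View pics/fanplace_t.png

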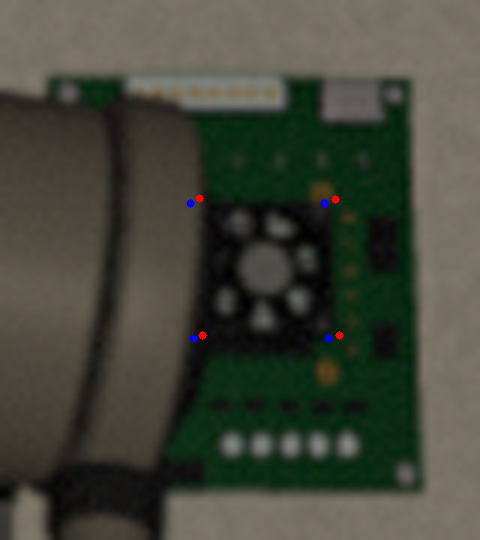

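```bash
python3 - <<'E'
from h import *
s=cam("side");c=cam("top")
print(ray(c,np.array([[264,270]])/6+[400,170]-.5,.058)*1000,ray(s,np.array([[300,333]])/8+[270,235]-.5,.058)*1000)
E
python3 -m creep '[0.8,0.015,0.008,0,0.015,0.8,0.018,0.008,-0.01,0.015,0.8,0.018,0.008,-0.02,0.015,0.8,0.012,0.006,-0.025,0.015,0.8,0,0,-0.025,0,0.8,0,0,-0.01,0,0.8,0,0,0,0,0.8,0,0,0,0]'
```

```text
[[ 569.65397666 -205.86158253   58.        ]] [[ 571.38814032 -207.5712817    58.        ]]
time: 53.42
tool_pos: [0.5885, 0.0149, 0.0971]
tool_rot: [-3.136, 0.045, 0.035]
contact_force: [-0.7, 0.3, -0.6]
opening: 0.0736
```

```bash
python3 -m creep '[0.8,0.003,0.0041,-0.015,0.007,0.8,0,0,-0.02,0,0.8,0,0,-0.012,0,0.8,0,0,0,0,0.8,0,0,0,0]'; python3 - <<'E'
from h import *
s=avg("side",3);save(s,"s25",(270,160,350,240),7)
c=avg("top",3);save(c,"t25",(300,170,380,250),7)
E
```

```text
time: 54.05
tool_pos: [0.5932, 0.0195, 0.0499]
tool_rot: [-3.136, 0.04, 0.042]
contact_force: [0.2, -0.5, 0.6]
opening: 0.0733
```

View pics/s25.png

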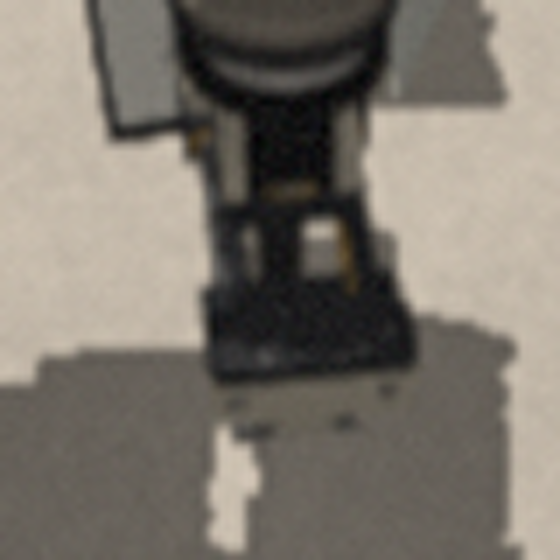

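View pics/t25.png

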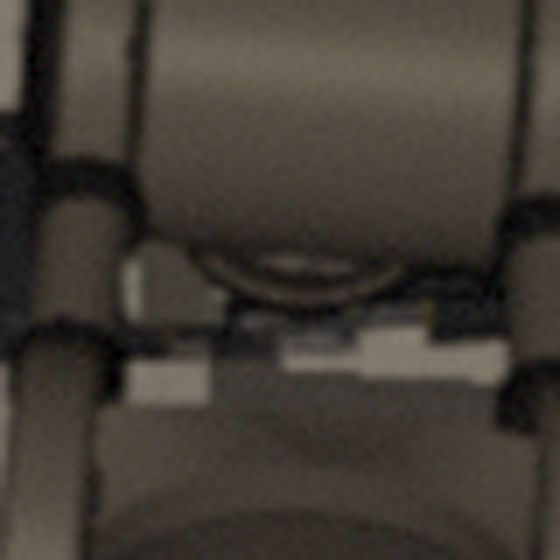

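```bash
python3 -m creep '[0.8,-0.0015,-0.0005,-0.01,0,0.8,0,0,-0.008,0,0.8,0,0,0,0,0.8,0,0,0,0]';python3 -m creep '[0.8,0,0,-0.003,0,0.8,0,0,0,0]'
```

```text
time: 54.85
tool_pos: [0.5913, 0.0189, 0.0304]
tool_rot: [-3.136, 0.041, 0.042]
contact_force: [0.2, -0.3, 0.5]
opening: 0.0731
time: 55.1
tool_pos: [0.5914, 0.0189, 0.0274]
tool_rot: [-3.136, 0.04, 0.042]
contact_force: [-0.3, 0.1, -1.2]
opening: 0.0732
```

```bash
python3 -m creep '[0.8,0,0,-0.0007,0,0.8,0,0,0,0]';python3 -m creep '[0.6,0,0,0,0,0.4,0,0,0,0,0.4,0,0,0,0,0.4,0,0,0,0,0.4,0,0,0,0]' 12; python3 -m creep '[0.4,0,0,0.005,0,0.4,0,0,0.003,0,0.4,0,0,0,0,0.4,0,0,0,0]'
```

```text
time: 55.35
tool_pos: [0.5916, 0.0189, 0.0269]
tool_rot: [-3.136, 0.04, 0.042]
contact_force: [-0.1, -0.2, -0.0]
opening: 0.0736
time: 55.98
tool_pos: [0.5917, 0.0189, 0.027]
tool_rot: [-3.137, 0.04, 0.042]
contact_force: [-0.5, 0.3, 0.0]
opening: 0.0539
time: 56.48
tool_pos: [0.5918, 0.0189, 0.0358]
tool_rot: [-3.137, 0.039, 0.042]
contact_force: [0.0, 0.2, 0.0]
opening: 0.0537
```

```bash
python3 -m creep '[0.4,0,0,0.02,0,0.4,0,0,0.03,0,0.4,0,0,0.03,0,0.4,0,-0.015,0.02,-0.009,0.4,-0.003,-0.032,0,-0.009,0.4,-0.003,-0.032,0,-0.009,0.4,-0.003,-0.032,0,-0.009,0.4,-0.003,-0.032,0,-0.009,0.4,-0.003,-0.032,0,-0.009,0.4,-0.003,-0.015,0,-0.009,0.4,0,0,0,0,0.4,0,0,0,0]' 12
python3 - <<'E'
from h import *
s=avg("side",3);save(s,"s26",(220,180,380,330),5)
E
```

```text
time: 57.98
tool_pos: [0.5716, -0.1744, 0.138]
tool_rot: [-3.135, 0.041, -0.02]
contact_force: [0.4, -0.7, -1.4]
opening: 0.0539
```

View pics/s26.png

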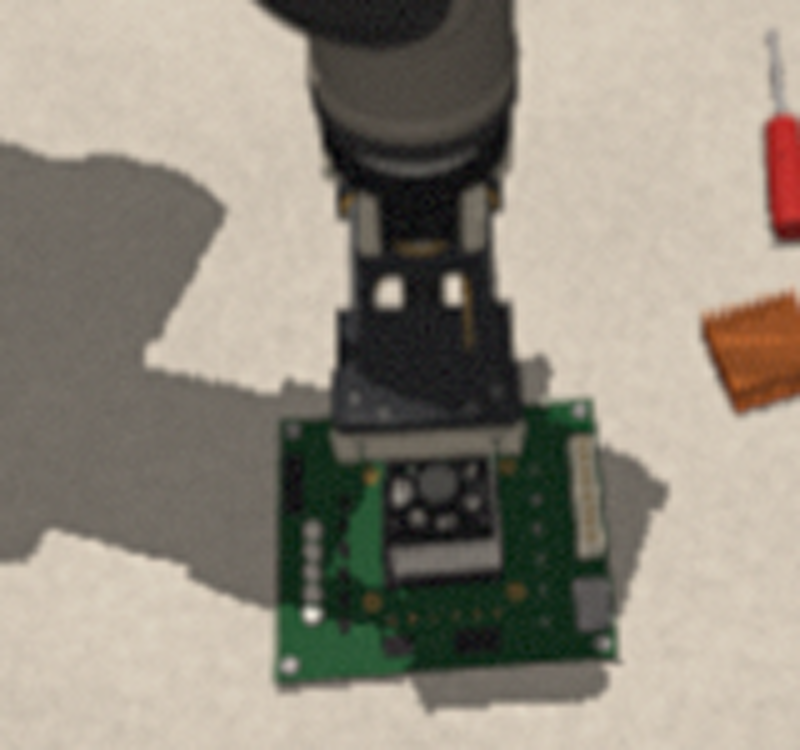

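```bash
python3 -m creep '[0.4,0,-0.015,0,0,0.4,0,-0.014,0,0,0.4,0,0,0,0,0.4,0,0,-0.012,0,0.4,0,0,-0.015,0,0.4,0,0,-0.003,0,0.4,0,0,0,0,0.4,0,0,0,0]'
```

```text
time: 59.12
tool_pos: [0.5715, -0.204, 0.105]
tool_rot: [-3.135, 0.043, -0.018]
contact_force: [0.0, -0.5, 0.3]
opening: 0.0537
```

```bash
python3 -m creep '[0.4,0.0002,-0.003,0,-0.003,0.4,0,0,-0.007,0,0.4,0,0,-0.006,0,0.4,0,0,0,0,0.4,0,0,0,0]'; python3 - <<'E'
from h import *
s=avg("side",3);save(s,"s27",(260,210,360,320),6)
E
```

```text
time: 59.75
tool_pos: [0.572, -0.2073, 0.0917]
tool_rot: [-3.135, 0.042, -0.021]
contact_force: [0.8, 0.0, -0.4]
opening: 0.0542
```

View pics/s27.png

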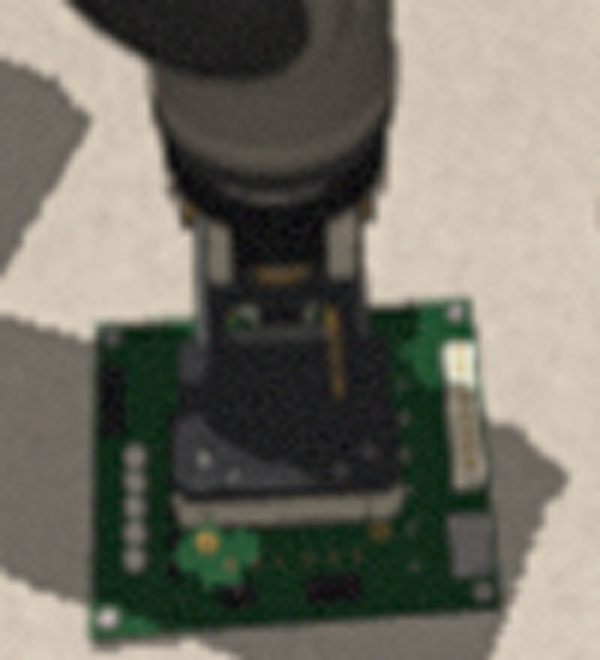

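```bash
python3 -m creep '[0.4,-0.0002,0.0003,-0.0025,0,0.4,0,0,-0.0015,0,0.4,0,0,0,0,0.4,0,0,0,0]';python3 -m creep '[0.4,0,0,-0.0004,0,0.4,0,0,0,0]'
```

```text
time: 60.4
tool_pos: [0.5719, -0.207, 0.0878]
tool_rot: [-3.135, 0.041, -0.021]
contact_force: [-0.1, -0.9, -1.3]
opening: 0.0536
time: 60.65
tool_pos: [0.572, -0.207, 0.0874]
tool_rot: [-3.136, 0.041, -0.021]
contact_force: [-0.1, -1.2, -0.3]
opening: 0.0544
```

```bash
python3 -m creep '[0.52,0,0,-0.0003,0, 0.65,0,0,0,0,0.7,0,0,0,0, 0.75,0,0,0,0, 0.8,0,0,0,0]';python3 -m creep '[0.8,0,0,0.015,0,0.8,0,0,0.025,0,0.8,0,0,0.03,0,0.8,0,0,0.03,0, 0.8,-0.02,0.03,0,0, 0.8,-0.03,0.04,0,0, 0.8,-0.03,0.04,0,0, 0.8,-0.02,0.04,0,0, 0.8,0,0.04,0,0,0.8,0,0.04,0,0,0.8,0,0.03,0,0, 0.8,0,0,0,0]'
python3 ov.py guardplace .5705 -.207 .060 .066
python3 - <<'E'
from h import *
s=cam("side");save(s,"s28",(230,90,410,330),3)
E
```

```text
time: 61.28
tool_pos: [0.572, -0.2071, 0.0872]
tool_rot: [-3.136, 0.041, -0.021]
contact_force: [-0.1, 0.0, -0.6]
opening: 0.0721
time: 62.78
tool_pos: [0.4701, 0.0591, 0.2038]
tool_rot: [-3.14, 0.023, -0.023]
contact_force: [-0.4, -1.2, 0.9]
opening: 0.0738
```

View pics/guardplace_s.png

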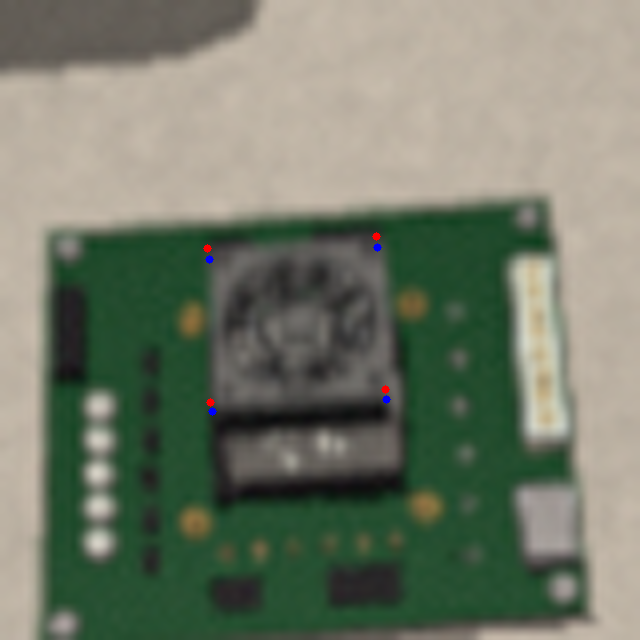

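View pics/guardplace_t.png

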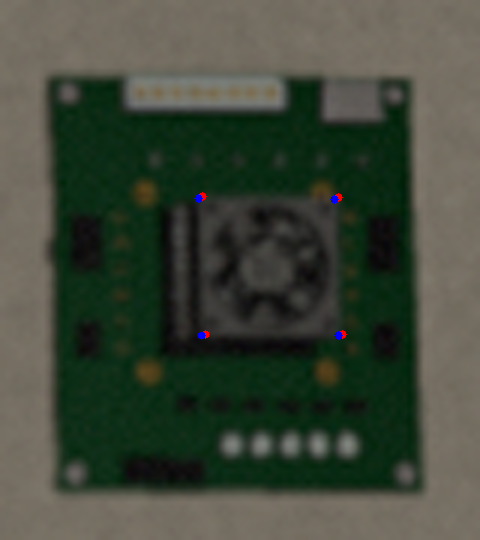

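View pics/s28.png

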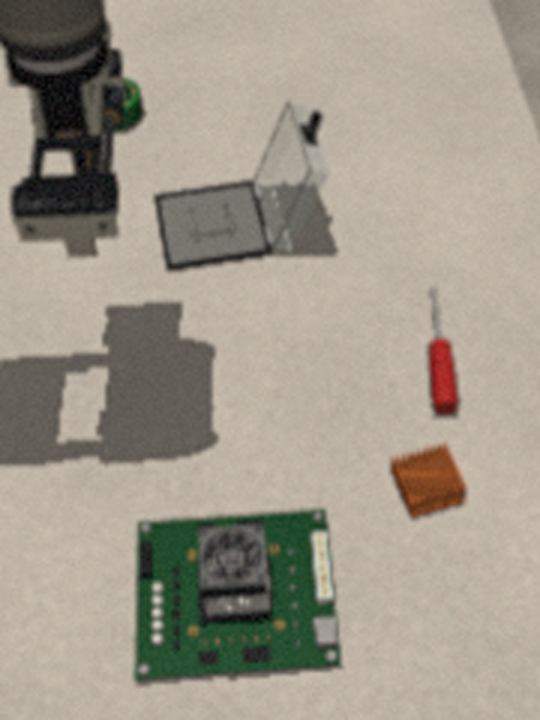

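The guard's corners match the predicted outline in both views to within about 1 px. The stack is aligned, the lid is still open, and the gripper is clear of everything.

```bash
python3 -c "
from cell import workorder; print(workorder.hand_in())"
```

```text
the job is handed in; nothing more can be done
None
```

I swung the lid open by its tab until it stayed back, seated the processor in the socket, and stacked the heat sink, fan and finger guard on it in that order. The job was handed in at about 63 s of the 136 s allowed. Each part was let go within about 1 mm of its resting height.

**Final checks:**
- **Guard:** its corners matched the predicted outline in both views to within about 1 px (roughly 2 mm).
- **Fan and sink:** the fan hub is within about 1 mm of the stack centre. My first reading of the placed sink differed by 15 mm between the cameras, because I had misread the fin ends as its top face. A projected outline then agreed to about 2 mm.
- **Lid, screwdriver and orange block:** the lid is open and the screwdriver and orange block look unmoved.
- **Tape:** it was partly hidden behind the gripper in the last picture. It was never touched.

**Things that disagreed:**
- **Grip width:** the fingers stopped at 55 mm on the fan and 54 mm on the guard, not the stated 50 mm, for a reason I did not find. I backed off the fan once to look; the second grip held.
- **Camera offset:** the two cameras differed by about 1–5 mm, so I used the average.
- **Tool tilt:** it crept up to 0.07 rad about the jaw axis. I gave the wrist a half turn to reverse it, and it was 0.02 rad at the end.

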